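# Tip the grinding balls into the glass dish, cover it and slide it to the taped square

### The job

Take the lid off the glass dish and lay it aside on the bench, then empty every tray that holds grinding balls into the dish: from just above the rim tilt the tray slowly to about 45 degrees so that the balls roll over its spout, bring it level again and set it back flat on the drying mat. When all the balls are in, put the lid back on the dish and slide the covered dish along the bench, without lifting it, into the middle of the blue taped square, clear of the tape. The balls are clean and the dish is glass: do not touch the balls with the gripper, drop them from a height or tip a tray much steeper than asked, and leave the tape roll, cups and petri dish where they are.

Things in the scene. Friction and masses are not known exactly. Their poses are not given: they have to be found in the camera images.
- mat: dark rubber drying mat lying fixed on the bench, 250 mm (its x) by 420 mm (its y), 3 mm thick; origin at the centre of its underside, on the bench. Its place and yaw vary.
- tray1: loose blue plastic pouring tray, 150 mm long (x), 58 mm wide outside (y), 38 mm high, 120 g. Origin at the centre of its underside, z up. Walls 3 mm: upright sides over the full length (grip across them near the middle), back wall at x = -75 mm. Floor 3 mm, flat to x = +45 mm, then a 35 degree ramp up to the open spout at the +x end, its lip at x = +75, z = 24 mm. Holds 0 to 2 balls.
- tray2: a tray just like tray1. All three start standing on the mat side by side, about 125 mm apart, 0 to 2 balls in each. Balls stay in while a tray is level and roll out over the lip at the +x end once that end is tilted down by some 36 to 45 degrees. They reach no higher than the walls while the tray is level.
- tray3: a tray just like tray1 and tray2
- ball1: white zirconia grinding ball, 30 mm diameter, 70 g; origin at its centre; starts loose in tray1, or is absent (None). It rolls freely.
- ball2: white zirconia grinding ball, 30 mm diameter, 70 g; origin at its centre; starts loose in tray1, or is absent (None). It rolls freely.
- ball3: white zirconia grinding ball, 30 mm diameter, 70 g; origin at its centre; starts loose in tray2, or is absent (None). It rolls freely.
- ball4: white zirconia grinding ball, 30 mm diameter, 70 g; origin at its centre; starts loose in tray2, or is absent (None). It rolls freely.
- ball5: white zirconia grinding ball, 30 mm diameter, 70 g; origin at its centre; starts loose in tray3, or is absent (None). It rolls freely.
- ball6: white zirconia grinding ball, 30 mm diameter, 70 g; origin at its centre; starts loose in tray3, or is absent (None). It rolls freely.
- dish: loose round flat-bottomed glass dish, open at the top, 180 mm outside diameter, 50 mm high, wall 5 mm, floor 6 mm, 450 g, with a band of blue tape around it; origin at the centre of its underside. Slides on the bench when pushed low on its wall with some 4 to 10 N.
- lid: loose pale translucent plastic lid, 200 g, on the dish at the start: a round plate 186 mm across, 4 mm thick, with a plug below (8 mm deep, 160 mm across, 152 at its foot) that goes loosely into the 170 mm mouth, and on top a black upright round knob 28 mm across, 30 mm high. Origin at the centre of the plug's underside: knob top at z = 42 mm. On the dish it stands 42 mm above the dish's origin.
- square: four flat corners of blue tape stuck on the bench, together a square of 258 mm outside and 220 mm inside; origin at its centre, on the bench; axes along its sides. Its place and yaw vary.
- tape_roll: bystander: blue roll of tape lying flat, 104 mm diameter, 25 mm high; origin under its centre
- cup1: bystander: white-capped pale sample cup with a blue tape band, 72 mm diameter, 76 mm high; origin under its centre
- cup2: bystander: the same as cup1
- petri: bystander: closed glass petri dish, 90 mm diameter, 17 mm high; origin under its centre
Mind the look-alikes: they are no part of the job. Leave any black look-alike of the tray3 alone.

How it is judged:
On the way, in this order (a step that is already met when the one before it is completed fails the run):
1. every ball lies in the dish (horizontal distance between each of ball1, ball2, ball3, ball4, ball5, ball6 and dish below 0.085 m and z of each of ball1, ball2, ball3, ball4, ball5, ball6 in the frame of dish below 0.045 m), for 0.3 s.
2. the lid is back on the dish with the balls in it (all of step 1 and horizontal distance between lid and dish below 0.01 m and z of lid in the frame of dish between 0.038 and 0.046 m and angle between lid's own z axis and vertical below 0.05 rad), for 0.3 s.
3. the covered dish stands within the taped square (all of step 2 and horizontal distance between dish and square below 0.02 m and height (world z) of dish below 0.006 m), for 0.3 s.
At the end, for the whole second after the job is handed in: Every ball lies in the dish, the lid sits flat on its rim, centred within 10 mm; the dish stands at rest with its centre within 20 mm of the centre of the taped square; all three trays stand level (3 degrees) and at rest on the drying mat, their centres 25 mm or more inside its edges (all of step 3 and linear speed of each of dish, tray1, tray2, tray3 below 0.02 m/s and x of tray1 in the frame of mat between -0.1 and 0.1 m and y of tray1 in the frame of mat between -0.18 and 0.18 m and angle between each of tray1, tray2, tray3's own z axis and vertical below 0.06 rad and height (world z) of each of tray1, tray2, tray3 below 0.008 m and x of tray2 in the frame of mat between -0.1 and 0.1 m and y of tray2 in the frame of mat between -0.18 and 0.18 m and x of tray3 in the frame of mat between -0.1 and 0.1 m and y of tray3 in the frame of mat between -0.18 and 0.18 m); the robot touches nothing.
It fails at once if a ball touched by the gripper's fingers (contact force between the fingers and ball1 above 0.3 N or contact force between the fingers and ball2 above 0.3 N or contact force between the fingers and ball3 above 0.3 N or contact force between the fingers and ball4 above 0.3 N or contact force between the fingers and ball5 above 0.3 N or contact force between the fingers and ball6 above 0.3 N).
It fails at once if a ball dropped hard (faster than 2 m/s) (linear speed of any of ball1, ball2, ball3, ball4, ball5, ball6 above 2 m/s).
It fails at once if a tray tipped past 65 degrees (angle between any of tray1, tray2, tray3's own z axis and vertical above 1.135 rad).
It fails at once if the dish lifted off the bench or tipped (height (world z) of dish above 0.02 m or angle between dish's own z axis and vertical above 0.25 rad).
It fails at once if a bystander moved more than 40 mm (distance of any of tape_roll, cup1, cup2, petri from where it was at the start of the episode above 0.04 m).
Of ball1, ball2, ball3, ball4, ball5, ball6 only 3 to 5 are there at a start; the rules pass over those that are not, and their reading is None.
At some moment in a run one of dish may be knocked a few centimetres aside while the robot is not near it.
It also fails if it takes over 210 s, if anything falls off the work surface, if the arm or the gripper's body presses on something with over 40 N, if the wrist force passes 120 N, or if a joint passes its speed limit or range.

### The arm

A 6-joint arm with a two-finger parallel gripper is mounted at the origin on the work surface. World frame = base frame: x ahead of the robot, y to its left, z up, the work surface at z = 0. Lengths are in m, angles in rad, forces in N, time in s.
With the tool pointing down it reaches from about 0.3 to 0.85 m from the base axis. Payload 4.2 kg.
Tool frame: the origin (TCP) lies on the centre line of the jaws, within the pads' length; the fingertips stand 8 mm ahead of it and the grasp point (between the pads) lies 11 mm behind it; z points along the fingers, y is the line along which they close (so a half turn about z gives the same grasp; the last joint's range is limited). The gripper opens to 91 mm and grips with 3 to 60 N. Pads are 32 mm wide; open, the fingers measure 118 mm over their backs; the gripper's body (76 mm by 178 mm) begins 60 mm behind the grasp point.
Start: joints at [-1.222, 0.32, 1.565, -0, 1.257, -0.02], TCP at [0.207, -0.536, 0.222] pointing down, gripper open.
Joint ranges: [-3.11, 3.11], [-0.84, 2.01], [0.21, 2.61], [-1.34, 4.49], [0.05, 2.63], [-2.56, 2.56]. Speed limits (rad/s): [2.57, 2.57, 3.14, 3.14, 3.14, 3.14].

### API

Orientations are given as a unit quaternion [w, x, y, z].
In Python, from rig import manip gives the robot as it stands.
- The arm moves only by the tool jog_arm, never from a script. Its argument "commands" is a list of rows, each a list of 4 numbers: the shift along the tool's x, y, z in mm, then the turn about the tool's z in rad. In form: [[x, y, z, roll], ...]. A call has 1 to 8 rows; each row is the pose to reach, as a shift and turn from the pose commanded when the call began, along the tool's axes at that moment; what a row does not reach only later rows make up. A row lasts 1/10 s, in which the tool goes at most 50 mm and 8.59 degrees, less where a joint would pass 70% of its speed; a pose out of reach is approached as far as the arm can. A call with a gripper value outside its range is refused whole. "claw" is the finger opening in mm, from 0 to 91.2, set as the call begins (left out, the last holds). The fingers move at their own pace and stop on an object; "newtons" is the grip in N (left out, the last holds). Time passes only in rows, so rows that repeat a pose let the fingers close. It gives the time, the measured TCP pose, the force, the opening and the grip force at its end, in the units of the state.
- manip.state(): the state, without advancing time (a new reading comes with each control period).
- manip.read_camera(name): name is "scene" or "top"; returns (picture, depth): 480x640x3 uint8, red, green, blue; 480x640 float32, m along the optical axis (not along the pixel's ray), 0 where there is no reading.
- manip.camera_info(name): a dict with "fx", "fy", "cx", "cy" (pixels), "rvec" (rotation vector, rad) and "tvec" (3), from world to camera coordinates, as OpenCV has them. Camera axes: x right, y down, z forward; pixel columns grow to the right and rows downward; lengths in m; the calibration is good to about 2 mm. A picture is of the moment at which its call begins. camera_info takes no time and is no camera call.
- manip.hand_in(): hands the job in; it is judged then, once.
The state is a dict: "t": time; "qpos": joint angles; "dq": joint speeds; "tau": joint torques, N m; "ee_pos": TCP position; "eef_rot": TCP orientation; "force": force on the tool from outside, world axes, zero at the start; "torque": the same for the moment, N m; "gripper_width": opening from 0.0 (shut) to 1.0 (fully open); "grip_force": force on a finger pad.
Only numpy, scipy, OpenCV 4.12 (cv2) and the standard library are available. Lean on these libraries where they do the work, as an engineer would, in place of code of your own. Each camera call takes 0.05 s, during which the arm holds its last target. There are 200 camera calls.

## Working session

There is one attempt and no reset: what is moved stays moved. The work goes in short steps, Python scripts to look and compute and a tool call to move; the robot and the scene stay as the last step left them, time stands still between calls to the robot, and variables do not carry over. Pictures are saved under pics/ and viewed, at most 14 in all, crops included, and the job is handed in when it is done.

Besides the shell and the picture viewer there is one more tool, called after "Call:" as name(argument=value, ...), one argument or row to a line, values as JSON. jog_arm: Moves the arm, as the interface text tells. Its arguments: {"type":"object","properties":{"commands":{"type":"array","items":{"type":"array","items":{"type":"number"}}},"claw":{"type":"number"},"newtons":{"type":"number"}},"required":["commands"]}

```bash
ls -la; mkdir -p pics; python3 - <<'E'
from rig import manip
import cv2,numpy as np
print(manip.state())
for n in("scene","top"):
    i=manip.camera_info(n);print(n,i)
    p,d=manip.read_camera(n);cv2.imwrite(f"pics/{n}0.png",p[...,::-1]);np.savez(f"{n}0.npz",p=p,d=d)
print([a for a in dir(manip) if a[0]!='_'])
E
```

```text
total 12
drwxr-xr-x  3 agent agent 4096 Nov 30 09:55 .
drwxr-xr-x 23 root  root  4096 Nov 30 09:55 ..
drwxr-xr-x  2 agent agent 4096 Nov 30 09:55 pics
{'t': 0.0, 'qpos': array([-1.22198534e+00,  3.20271340e-01,  1.56573904e+00,  3.98640610e-05,
        1.25739863e+00, -1.99908433e-02]), 'dq': array([ 1.20271289e-03,  1.60594115e-03,  9.97091550e-05,  1.54023140e-03,
       -2.16789627e-03,  1.48870244e-03]), 'tau': array([ 7.39522766e-04, -4.12462771e+01, -2.31974727e+01,  7.27389241e-02,
        4.58810362e-02, -1.67988305e-04]), 'ee_pos': array([ 0.20712416, -0.53583688,  0.2211088 ]), 'eef_rot': array([-8.99035094e-04,  9.83046998e-01,  1.83351503e-01, -1.29942094e-04]), 'force': array([ 1.07436195, -0.49729554, -0.36506927]), 'torque': array([ 0.01198962, -0.05757489,  0.01668778]), 'grip_force': 0.0, 'gripper_width': 0.9998554100133319}
scene {'fx': 587.552968419322, 'fy': 587.552968419322, 'cx': 330.62131503165233, 'cy': 235.14346296370238, 'rvec': array([ 2.07712856,  1.14984648, -0.50705203]), 'tvec': array([-0.39829656, -0.23660432,  1.85955665])}
top {'fx': 439.06275433448053, 'fy': 439.06275433448053, 'cx': 317.0129337366648, 'cy': 246.33566977907307, 'rvec': array([ 2.19551208, -2.15494996,  0.11732355]), 'tvec': array([0.08046065, 0.55933938, 1.05927958])}
['Unreachable', 'camera_info', 'hand_in', 'read_camera', 'state']
```

View pics/top0.png

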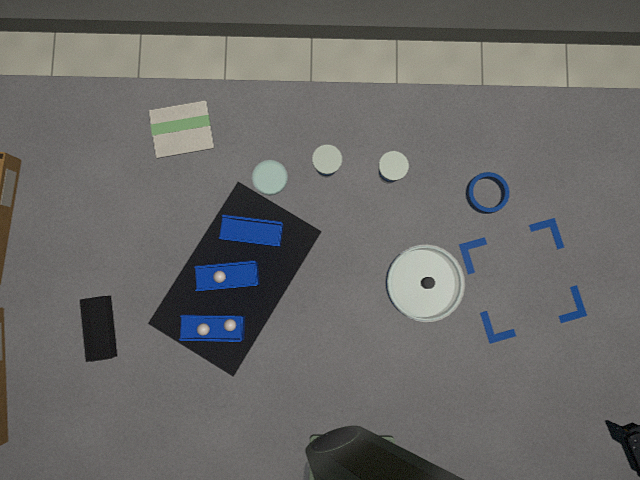

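View pics/scene0.png

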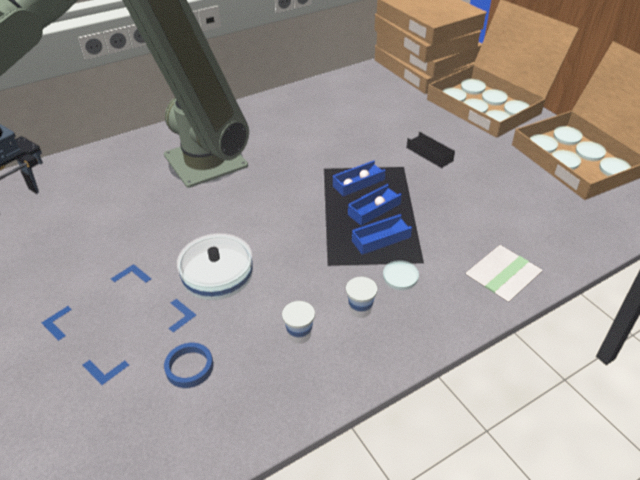

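```bash
cat > h.py <<'E'
import cv2,numpy as np
from rig import manip
C={}
for n in("scene","top"):
    i=manip.camera_info(n);R=cv2.Rodrigues(np.array(i["rvec"]))[0];t=np.array(i["tvec"])
    C[n]=(i["fx"],i["fy"],i["cx"],i["cy"],R,t)
def ray(n,uv):
    fx,fy,cx,cy,R,t=C[n];uv=np.atleast_2d(uv).astype(float)
    d=np.c_[(uv[:,0]-cx)/fx,(uv[:,1]-cy)/fy,np.ones(len(uv))]@R
    return -R.T@t,d/np.linalg.norm(d,axis=1)[:,None]
def plane(n,uv,z):
    o,d=ray(n,uv);return (o+d*((z-o[2])/d[:,2])[:,None])[:,:2]
def tri(uvs,uvt):
    a,d=ray("scene",uvs);b,e=ray("top",uvt);d=d[0];e=e[0]
    s=np.linalg.lstsq(np.c_[d,-e],b-a,rcond=None)[0]
    p,q=a+d*s[0],b+e*s[1];return (p+q)/2,np.linalg.norm(p-q)
def blobs(mask,amin,amax=1e9):
    c=cv2.findContours(mask.astype(np.uint8),cv2.RETR_EXTERNAL,cv2.CHAIN_APPROX_NONE)[0]
    return [x for x in c if amin<cv2.contourArea(x)<amax]
def cen(c):
    m=cv2.moments(c);return np.array([m["m10"],m["m01"]])/m["m00"]
def hsv(p): return cv2.cvtColor(p,cv2.COLOR_RGB2HSV)
def blue(p):
    h=hsv(p);return (h[...,0]>100)&(h[...,0]<125)&(h[...,1]>140)&(h[...,2]>60)
def cam(n,name=None):
    p,d=manip.read_camera(n)
    if name:cv2.imwrite(f"pics/{name}.png",p[...,::-1])
    return p,d
E
python3 - <<'E'
from h import *
T=np.load("top0.npz");S=np.load("scene0.npz");p=T["p"];ps=S["p"];np.set_printoptions(precision=4,suppress=True)
for n,q in(("top",p),("scene",ps)):
  for c in blobs(blue(q),60):
    r=cv2.minAreaRect(c);b=cv2.boxPoints(r)
    print(n,cen(c).round(1),cv2.contourArea(c),np.round(r[1],1),"z0",plane(n,cen(c),0)[0],"z38",plane(n,b,.041).round(3).tolist() if n=="top" and cen(c)[0]<300 else "")
h=hsv(p);m=(h[...,2]<45);m[:, :120]=0;m[420:]=0;m[:100]=0
for c in blobs(m,30):
    print("dark",cen(c),cv2.contourArea(c),plane("top",cv2.boxPoints(cv2.minAreaRect(c)),0).round(3).tolist())
h=hsv(ps);m=(h[...,2]<60)
for c in blobs(m[230:290,180:250],20): print("knob s",cen(c)+[180,230],cv2.contourArea(c),c.reshape(-1,2).min(0)+[180,230])
for n,q in(("top",p),("scene",ps)):
  h=hsv(q);m=(h[...,2]>165)&(h[...,1]<50)
  for c in blobs(m,40): print("white",n,cen(c).round(1),cv2.contourArea(c),np.round(cv2.minEnclosingCircle(c)[1],1))
def up(q,x0,x1,y0,y1): return cv2.resize(q[y0:y1,x0:x1,::-1],None,fx=4,fy=4,interpolation=cv2.INTER_CUBIC)
cv2.imwrite("pics/z1.png",up(ps,320,420,150,270));cv2.imwrite("pics/z2.png",np.hstack([up(p,165,295,205,350)]))
E
```

```text
top [212.  327.8] 1602.0 [26. 65.] z0 [0.352  0.3478] z38 [[0.385, 0.419], [0.387, 0.263], [0.326, 0.261], [0.323, 0.416]]
top [494.7 330.2] 298.5 [32.4 26.6] z0 [ 0.3583 -0.3573] z38 
top [574.6 307.4] 302.5 [31.6 26.6] z0 [ 0.4184 -0.5604] z38 
top [226.5 275.2] 1528.5 [25.7 64.5] z0 [0.483 0.317] z38 [[0.504, 0.392], [0.522, 0.237], [0.46, 0.229], [0.442, 0.383]]
top [470.1 251.7] 279.5 [30.7 26.3] z0 [ 0.5541 -0.2988] z38 
top [549.3 229.9] 287.0 [31.9 25.9] z0 [ 0.614 -0.503] z38 
top [250.9 230.1] 1461.0 [62.8 25.3] z0 [0.5987 0.2595] z38 [[0.571, 0.333], [0.633, 0.328], [0.617, 0.175], [0.555, 0.181]]
top [488.4 191.8] 1201.5 [39.6 38.9] z0 [ 0.7102 -0.3486] z38 
scene [101.6 371.4] 233.0 [25.6 34.2] z0 [ 0.6129 -0.5026] z38 
scene [ 54.5 324.3] 185.5 [23.3 28.3] z0 [ 0.4237 -0.5589] z38 
scene [379.6 232.7] 1207.5 [25.5 60. ] z0 [0.5708 0.2713] z38 
scene [371.5 204. ] 1012.5 [24.  56.1] z0 [0.4582 0.323 ] z38 
scene [355.2 176. ] 700.5 [22.  53.4] z0 [0.3219 0.3571] z38 
scene [482.   11.4] 173.5 [41. 19.] z0 [-0.4105  1.5503] z38 
dark [234.5875 278.2243] 16280.0 [[0.361, 0
[... 396 characters left out ...]
.2
white scene [509.7 409.4] 39379.0 216.7
white scene [  8.3 183.2] 53.5 9.3
white scene [ 19.7 181.6] 43.5 11.2
white scene [566.8 176.4] 205.5 14.6
white scene [613.2 165.6] 356.5 15.2
white scene [580.2 153.5] 713.5 26.6
white scene [557.6 137.8] 640.0 26.1
white scene [478.7 119.4] 169.0 12.4
white scene [541.5 116.8] 109.0 19.4
white scene [507.9 109.9] 392.0 21.5
white scene [487.2  99.5] 465.5 21.8
white scene [465.9  88.6] 425.0 21.3
white scene [411.4  77.3] 95.0 9.6
white scene [272.  284.8] 168507.0 352.7
white scene [417.3  62.2] 85.0 9.9
white scene [411.   45.5] 104.5 9.6
white scene [417.   28.1] 126.0 10.6
white scene [85.6 20.2] 732.5 44.1
white scene [89.4  4.2] 233.0 27.6
```

View pics/z1.png

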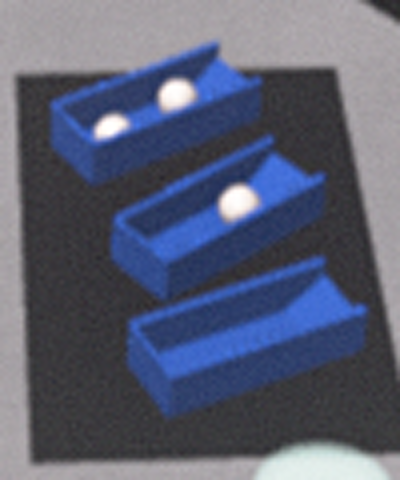

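View pics/z2.png

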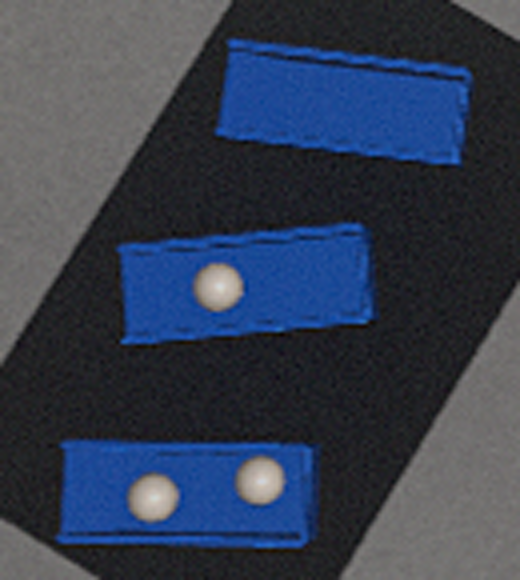

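Call:
jog_arm(
  commands=[
    [0,0,-50,0],
    [0,0,-100,0],
    [0,0,-150,0],
    [0,0,-200,0],
    [0,0,-250,0],
    [0,0,-300,0],
    [0,0,-350,0],
    [0,0,-400,0],
  ],
)

```text
t: 0.9
ee_pos: [0.2074, -0.5367, 0.612]
eef_rot: [0.002, 0.983, 0.183, 0.0]
force: [0.6, -1.1, 0.9]
gripper_width: 1.0
grip_force: 0.0
```

Call:
jog_arm(
  commands=[
    [0,0,-50,0],
    [0,0,-100,0],
    [0,0,-150,0],
    [0,0,-200,0],
    [0,0,-250,0],
    [0,0,-300,0],
    [0,0,-350,0],
    [0,0,-400,0],
  ],
)

```text
t: 1.7
ee_pos: [0.1736, -0.4493, 0.6936]
eef_rot: [0.011, 0.983, 0.183, 0.002]
force: [0.4, -1.0, -0.0]
gripper_width: 1.002
grip_force: 0.0
```

```bash
python3 -c "
from rig import manip;print(manip.state())"
```

```text
{'t': 1.7, 'qpos': array([-1.22630352e+00,  3.80246790e-01,  2.14125469e-01,  8.82987091e-04,
        2.52443854e+00, -2.35454349e-02]), 'dq': array([-0.0058893 , -0.11100179,  0.00012539,  0.00021995,  0.12221009,
       -0.00583761]), 'tau': array([ 3.40458588e-02, -3.61840653e+01, -1.52935410e+01,  4.43241640e-02,
       -1.44892973e-01,  5.56294210e-03]), 'ee_pos': array([ 0.17359512, -0.44927374,  0.69362547]), 'eef_rot': array([0.01120416, 0.98298592, 0.18332723, 0.00206822]), 'force': array([ 0.4071051 , -0.98752761, -0.02902271]), 'torque': array([0.06951799, 0.006733  , 0.05584397]), 'grip_force': 0.0, 'gripper_width': 1.0021430161619236}
```

Call:
jog_arm(
  commands=[
    [0,0,-50,0],
    [0,0,-100,0],
    [0,0,-150,0],
    [0,0,-200,0],
    [0,0,-250,0],
    [0,0,-300,0],
    [0,0,-350,0],
    [0,0,-400,0],
  ],
)

```text
t: 2.5
ee_pos: [0.142, -0.3676, 0.7377]
eef_rot: [0.019, 0.983, 0.183, 0.004]
force: [0.7, 0.2, 0.9]
gripper_width: 1.001
grip_force: 0.0
```

Call:
jog_arm(
  commands=[
    [0,0,0,0],
    [0,0,0,0],
  ],
)

```text
t: 2.7
ee_pos: [0.1422, -0.3681, 0.7376]
eef_rot: [0.02, 0.983, 0.183, 0.004]
force: [0.1, -0.4, -0.1]
gripper_width: 1.001
grip_force: 0.0
```

Call:
jog_arm(
  commands=[
    [0,0,50,0],
    [0,0,100,0],
    [0,0,100,0],
  ],
)

```text
t: 3.0
ee_pos: [0.1439, -0.3724, 0.6355]
eef_rot: [0.019, 0.983, 0.183, 0.004]
force: [0.9, -1.4, 1.5]
gripper_width: 0.999
grip_force: 0.0
```

```bash
python3 -c "
from rig import manip;print(manip.state()['qpos'])"
```

```text
[-1.23187294e+00  6.54857684e-02  8.56091292e-01  1.43600138e-03
  2.18046907e+00 -2.90396807e-02]
```

```bash
python3 - <<'E'
from h import *
np.set_printoptions(precision=4,suppress=True)
T=np.load("top0.npz")["p"];S=np.load("scene0.npz")["p"]
def dk(q,x0,x1,y0,y1):
    g=q[y0:y1,x0:x1].max(2);c=max(blobs(g<90,8),key=cv2.contourArea)
    r=c.reshape(-1,2)+[x0,y0];return cen(c)+[x0,y0],r.min(0),r.max(0),cv2.contourArea(c)
a=dk(S,200,228,240,270);b=dk(T,415,440,270,296);print(a,b)
print(tri(a[0],b[0]))
for z in(.05,.084): print(z,plane("top",b[0],z),plane("scene",a[0],z))
print("lid",plane("top",[425.9,282.7],.054),manip.state()['ee_pos'])
h=hsv(T);print(h[275:292:4,395:460:4].tolist()[2])
E
```

```text
(array([213.313 , 253.7902]), array([208, 247]), array([218, 260]), 98.5) (array([427.4045, 282.2485]), array([421, 277]), array([434, 288]), 110.0)
(array([ 0.474 , -0.1696,  0.07  ]), np.float64(0.003453548964609288))
0.05 [[ 0.4737 -0.1764]] [[ 0.4549 -0.1623]]
0.084 [[ 0.4729 -0.1675]] [[ 0.4894 -0.1723]]
lid [[ 0.4724 -0.1717]] [ 0.1439 -0.3724  0.6355]
[[41, 15, 193], [39, 9, 192], [48, 16, 193], [55, 8, 193], [40, 12, 193], [45, 13, 193], [48, 15, 207], [170, 17, 45], [10, 10, 74], [45, 13, 76], [57, 14, 168], [56, 9, 198], [34, 9, 196], [45, 13, 198], [53, 12, 199], [42, 20, 168], [75, 8, 126]]
```

```bash
cat > go.py <<'E'
# python3 go.py x y z [dx dy dz ...]: tool-frame shifts (mm) from measured TCP to the world targets
import sys
from h import manip,np
from scipy.spatial.transform import Rotation as Ro
s=manip.state();q=s["eef_rot"];R=Ro.from_quat([q[1],q[2],q[3],q[0]]).as_matrix()
np.set_printoptions(precision=3,suppress=True)
def info():
    z=R[:,2];y=R[:,1]
    print("t",round(s["t"],2),"tcp",s["ee_pos"],"lean deg",np.degrees(np.arccos(-z[2])).round(1),"lean az",np.degrees(np.arctan2(z[1],z[0])).round(1),
      "y az",np.degrees(np.arctan2(y[1],y[0])).round(1),"y_z",y[2].round(3),"\nq",s["qpos"],"F",s["force"],"w",s["gripper_width"]*91.2,"g",s["grip_force"])
info()
a=list(map(float,sys.argv[1:]))
for i in range(0,len(a),3):
    v=R.T@(np.array(a[i:i+3])-s["ee_pos"])*1000;print("->",a[i:i+3],v.round(0),"rows",np.ceil(np.linalg.norm(v)/50))
E
python3 go.py .473 -.171 .16 .473 -.171 .068
```

```text
t 3.0 tcp [ 0.144 -0.372  0.635] lean deg 2.3 lean az -68.9 y az -68.9 y_z 0.04 
q [-1.232  0.065  0.856  0.001  2.18  -0.029] F [ 0.892 -1.369  1.489] w 91.06947505709792 g 0.0
-> [0.473, -0.171, 0.16] [380. -88. 472.] rows 13.0
-> [0.473, -0.171, 0.068] [380. -92. 564.] rows 14.0
```

Call:
jog_arm(
  commands=[
    [28,-7,35,-0.15],
    [56,-13,70,-0.3],
    [84,-20,105,-0.45],
    [112,-26,140,-0.6],
    [140,-33,175,-0.75],
    [168,-39,210,-0.9],
    [196,-46,245,-1.05],
    [224,-52,280,-1.2],
  ],
  claw=60,
)

```text
t: 3.8
ee_pos: [0.3385, -0.2519, 0.3537]
eef_rot: [0.018, 0.705, 0.709, -0.008]
force: [1.1, -0.9, -0.1]
gripper_width: 0.657
grip_force: 0.0
```

Call:
jog_arm(
  commands=[
    [0,0,0,-0.15],
    [0,0,0,-0.3],
    [0,0,0,-0.37],
  ],
)

```text
t: 4.1
ee_pos: [0.338, -0.2525, 0.3545]
eef_rot: [0.015, 0.564, 0.826, -0.011]
force: [-0.1, 0.4, 0.9]
gripper_width: 0.662
grip_force: 0.0
```

```bash
python3 go.py .473 -.171 .16 .473 -.171 .068
```

```text
t 4.1 tcp [ 0.338 -0.253  0.355] lean deg 2.1 lean az -70.9 y az 21.4 y_z -0.001 
q [-0.653 -0.005  1.636 -0.021  1.48  -1.025] F [-0.087  0.435  0.864] w 60.379341525405664 g 0.0
-> [0.473, -0.171, 0.16] [ 34. 156. 193.] rows 6.0
-> [0.473, -0.171, 0.068] [ 37. 156. 285.] rows 7.0
```

Call:
jog_arm(
  commands=[
    [7,31,38,0],
    [14,62,76,0],
    [20,93,114,0],
    [27,125,155,0],
    [34,156,193,0],
    [35,156,225,0],
    [36,156,260,0],
    [37,156,284,0],
  ],
)

```text
t: 4.9
ee_pos: [0.4728, -0.1717, 0.0673]
eef_rot: [0.014, 0.565, 0.825, -0.012]
force: [0.6, 0.6, -0.7]
gripper_width: 0.657
grip_force: 0.0
```

Call:
jog_arm(
  commands=[
    [0,0,0,0],
    [0,0,0,0],
    [0,0,0,0],
    [0,0,0,0],
    [0,0,0,0],
  ],
  claw=20,
  newtons=20,
)

```text
t: 5.4
ee_pos: [0.475, -0.1731, 0.0719]
eef_rot: [0.018, 0.566, 0.824, -0.011]
force: [0.7, 0.5, 3.2]
gripper_width: 0.297
grip_force: 20.0
```

```bash
python3 go.py .473 -.171 .16 .35 .04 .16 .35 .04 .027
```

```text
t 5.4 tcp [ 0.475 -0.173  0.072] lean deg 2.4 lean az -65.8 y az 21.1 y_z 0.002 
q [-0.353  0.349  1.953 -0.041  0.811 -0.693] F [0.733 0.489 3.216] w 27.1174407377011 g 20.002125392784365
-> [0.473, -0.171, 0.16] [ -1.  -1. -88.] rows 2.0
-> [0.35, 0.04, 0.16] [240. -40. -98.] rows 6.0
-> [0.35, 0.04, 0.027] [245. -40.  35.] rows 6.0
```

Call:
jog_arm(
  commands=[
    [0,0,-15,0],
    [0,0,-40,0],
    [0,0,-80,0],
    [0,0,-95,0],
    [60,-10,-98,0],
    [120,-20,-100,0],
    [180,-30,-102,0],
    [240,-40,-102,0],
  ],
)

```text
t: 6.2
ee_pos: [0.3698, 0.0043, 0.1646]
eef_rot: [0.017, 0.566, 0.824, -0.011]
force: [1.4, 0.8, -1.8]
gripper_width: 0.297
grip_force: 20.0
```

Call:
jog_arm(
  commands=[
    [0,0,0,0],
    [0,0,0,0],
  ],
)

```text
t: 6.4
ee_pos: [0.3708, 0.0039, 0.1647]
eef_rot: [0.017, 0.564, 0.825, -0.011]
force: [0.1, -0.3, -2.2]
gripper_width: 0.296
grip_force: 20.0
```

```bash
python3 go.py .35 .04 .032; python3 -c "
from h import *
cam('top','lid1')"
```

```text
t 6.4 tcp [0.371 0.004 0.165] lean deg 2.3 lean az -66.8 y az 21.3 y_z 0.001 
q [ 0.012  0.04   2.081 -0.044  1.006 -0.335] F [ 0.081 -0.253 -2.232] w 27.009486894200286 g 19.99899731366895
-> [0.35, 0.04, 0.032] [ 46.  -6. 131.] rows 3.0
```

View pics/lid1.png

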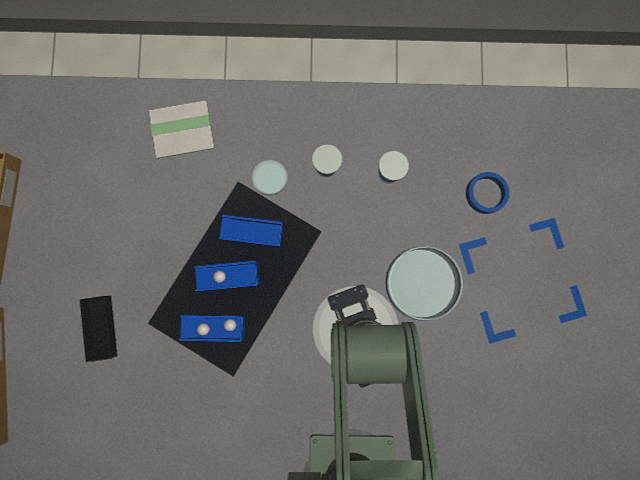

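Call:
jog_arm(
  commands=[
    [23,-3,0,0],
    [46,-6,30,0],
    [46,-6,75,0],
    [46,-6,115,0],
    [46,-6,126,0],
    [46,-6,130,0],
    [46,-6,132,0],
    [46,-6,132,0],
  ],
)

```text
t: 7.25
ee_pos: [0.3521, 0.0386, 0.031]
eef_rot: [0.017, 0.566, 0.824, -0.011]
force: [-0.2, -0.5, -1.2]
gripper_width: 0.297
grip_force: 20.0
```

Call:
jog_arm(
  commands=[
    [0,0,0,0],
    [0,0,0,0],
    [0,0,0,0],
    [0,0,-20,0],
    [0,0,-60,0],
    [0,0,-110,0],
    [0,0,-160,0],
    [0,0,-210,0],
  ],
  claw=70,
)

```text
t: 8.05
ee_pos: [0.3473, 0.0467, 0.2429]
eef_rot: [0.017, 0.566, 0.824, -0.011]
force: [0.9, 0.4, 0.0]
gripper_width: 0.766
grip_force: 0.0
```

```bash
python3 go.py .25 .3 .6 0 .4 .7; python3 - <<'E'
from h import *
p,_=cam('top');np.savez('t1.npz',p=p)
h=hsv(p);g=p.max(2).astype(int)
m=(h[...,2]>150)&(h[...,1]<70)
for c in blobs(m[240:420,280:480],300): c=c+[280,240];e=cv2.minEnclosingCircle(c);print(cen(c),e,cv2.contourArea(c),[plane('top',e[0],z).round(4) for z in(.012,.05)])
E
```

```text
t 8.05 tcp [0.347 0.047 0.243] lean deg 2.3 lean az -66.8 y az 21.1 y_z 0.001 
q [ 0.137 -0.065  1.97  -0.041  1.226 -0.218] F [0.921 0.397 0.044] w 69.8952624194244 g 0.0
-> [0.25, 0.3, 0.6] [ 257.    1. -368.] rows 9.0
-> [0.0, 0.4, 0.7] [ 436. -196. -475.] rows 14.0
[306.95303867 337.64134438] ((310.5, 333.0), 19.9061279296875) 362.0 [array([[0.3447, 0.1029]]), array([[0.3484, 0.1028]])]
[354.62392179 317.40502204] ((339.0, 325.0), 36.71521759033203) 869.5 [array([[0.3653, 0.033 ]]), array([[0.3683, 0.0353]])]
[420.75654021 283.02924993] ((424.2519226074219, 282.6745910644531), 36.777503967285156) 3453.0 [array([[ 0.4733, -0.1784]]), array([[ 0.4725, -0.1688]])]
```

Call:
jog_arm(
  commands=[
    [32,0,-46,0],
    [64,0,-92,0],
    [96,0,-138,0],
    [128,0,-184,0],
    [160,0,-230,0],
    [192,0,-276,0],
    [224,0,-322,0],
    [257,0,-368,0],
  ],
)

```text
t: 8.9
ee_pos: [0.2598, 0.2726, 0.5612]
eef_rot: [0.016, 0.566, 0.825, -0.01]
force: [1.7, 0.2, 0.2]
gripper_width: 0.772
grip_force: 0.0
```

Call:
jog_arm(
  commands=[
    [40,-43,-28,0.1],
    [80,-85,-55,0.2],
    [120,-128,-83,0.3],
    [160,-170,-110,0.35],
    [179,-195,-140,0.35],
    [179,-195,-190,0.35],
    [179,-195,-240,0.35],
    [179,-195,-290,0.35],
  ],
)

```text
t: 9.7
ee_pos: [0.0176, 0.3854, 0.7398]
eef_rot: [-0.003, 0.699, 0.715, 0.017]
force: [-2.1, -34.0, 2.1]
gripper_width: 0.77
grip_force: 0.0
```

Call:
jog_arm(
  commands=[
    [0,0,-50,0],
    [0,0,-100,0],
    [0,0,-150,0],
    [0,0,-200,0],
    [0,0,-250,0],
    [0,0,-300,0],
    [0,0,-350,0],
    [0,0,-400,0],
  ],
)

```text
t: 10.5
ee_pos: [0.0166, 0.3592, 0.756]
eef_rot: [-0.016, 0.7, 0.713, 0.034]
force: [0.0, 0.0, -0.3]
gripper_width: 0.77
grip_force: 0.0
```

```bash
python3 go.py
```

```text
t 10.5 tcp [0.017 0.359 0.756] lean deg 4.4 lean az 70.9 y az 1.0 y_z 0.026 
q [ 1.511  0.229  0.214 -0.042  2.625  1.456] F [ 0.001  0.012 -0.313] w 70.18828618438853 g 0.0
```

Call:
jog_arm(
  commands=[
    [-39,0,-31,0],
    [-78,0,-62,0],
    [-117,0,-93,0],
    [-156,0,-124,0],
    [-195,0,-155,0],
    [-234,0,-186,0],
    [-273,0,-217,0],
    [-312,0,-248,0],
  ],
)

```text
t: 11.3
ee_pos: [0.0375, 0.297, 0.7872]
eef_rot: [-0.042, 0.698, 0.711, 0.073]
force: [-0.8, 0.8, 0.1]
gripper_width: 0.767
grip_force: 0.0
```

```bash
python3 go.py
```

```text
t 11.3 tcp [0.038 0.297 0.787] lean deg 9.7 lean az 75.4 y az 0.9 y_z 0.046 
q [ 1.427  0.133  0.215 -0.038  2.625  1.373] F [-0.826  0.813  0.078] w 69.93572831620956 g 0.0
```

Call:
jog_arm(
  commands=[
    [-20,-35,-29,0],
    [-55,-70,-60,0],
    [-95,-80,-91,0],
    [-135,-80,-122,0],
    [-175,-80,-153,0],
    [-215,-80,-184,0],
    [-255,-80,-217,0],
    [-295,-80,-248,0],
  ],
)

```text
t: 12.1
ee_pos: [-0.0385, 0.2406, 0.8102]
eef_rot: [-0.077, 0.694, 0.709, 0.104]
force: [-0.2, -0.1, 0.6]
gripper_width: 0.77
grip_force: 0.0
```

Call:
jog_arm(
  commands=[
    [-39,0,-31,0],
    [-78,0,-62,0],
    [-117,0,-93,0],
    [-156,0,-124,0],
    [-195,0,-155,0],
    [-234,0,-186,0],
    [-273,0,-217,0],
    [-312,0,-248,0],
  ],
)

```text
t: 12.9
ee_pos: [-0.0185, 0.1796, 0.8299]
eef_rot: [-0.111, 0.688, 0.705, 0.133]
force: [0.1, 0.6, 0.9]
gripper_width: 0.767
grip_force: 0.0
```

```bash
python3 go.py
```

```text
t 12.9 tcp [-0.019  0.18   0.83 ] lean deg 19.9 lean az 85.3 y az 1.0 y_z 0.036 
q [ 1.798 -0.041  0.216 -0.211  2.625  1.572] F [0.056 0.61  0.873] w 69.97934785152525 g 0.0
```

Call:
jog_arm(
  commands=[
    [-37,-12,-31,0],
    [-74,-24,-62,0],
    [-111,-36,-93,0],
    [-148,-48,-124,0],
    [-185,-60,-155,0],
    [-222,-72,-186,0],
    [-259,-84,-217,0],
    [-296,-96,-248,0],
  ],
)

```text
t: 13.7
ee_pos: [-0.0162, 0.1415, 0.84]
eef_rot: [-0.15, 0.686, 0.699, 0.137]
force: [-0.1, 0.0, -0.3]
gripper_width: 0.765
grip_force: 0.0
```

```bash
python3 go.py .25 .3 .5 .35 .32 .25
```

```text
t 13.7 tcp [-0.016  0.142  0.84 ] lean deg 23.5 lean az 93.0 y az 1.2 y_z -0.014 
q [ 1.355 -0.105  0.215  0.215  2.625  1.546] F [-0.101  0.033 -0.33 ] w 69.80387525893374 g 0.0
-> [0.25, 0.3, 0.5] [  6. 274. 369.] rows 10.0
-> [0.35, 0.32, 0.25] [-76. 378. 604.] rows 15.0
```

Call:
jog_arm(
  commands=[
    [1,34,46,0],
    [2,68,92,0],
    [3,102,138,0],
    [3,136,184,0],
    [4,170,230,0],
    [5,204,276,0],
    [6,238,322,0],
    [6,274,369,0],
  ],
  claw=91,
)

```text
t: 14.5
ee_pos: [0.1472, 0.2388, 0.6301]
eef_rot: [-0.15, 0.686, 0.699, 0.137]
force: [-0.4, 0.2, 0.5]
gripper_width: 0.998
grip_force: 0.0
```

```bash
python3 go.py .353 .347 .15 .353 .347 .023
```

```text
t 14.5 tcp [0.147 0.239 0.63 ] lean deg 23.5 lean az 93.1 y az 1.2 y_z -0.014 
q [ 0.552 -0.284  1.233  0.388  1.959  0.724] F [-0.363  0.243  0.46 ] w 90.9990332401206 g 0.0
-> [0.353, 0.347, 0.15] [-95. 215. 479.] rows 11.0
-> [0.353, 0.347, 0.023] [-145.  216.  596.] rows 14.0
```

Call:
jog_arm(
  commands=[
    [-9,19,43,0],
    [-17,39,87,0],
    [-26,58,130,0],
    [-35,78,174,0],
    [-43,98,218,0],
    [-52,117,261,0],
    [-61,137,305,0],
    [-69,156,348,0],
  ],
)

```text
t: 15.3
ee_pos: [0.296, 0.3173, 0.2811]
eef_rot: [-0.15, 0.686, 0.699, 0.137]
force: [0.8, 0.9, 0.3]
gripper_width: 0.996
grip_force: 0.0
```

```bash
python3 go.py .353 .347 .12 .353 .347 .023
```

```text
t 15.3 tcp [0.296 0.317 0.281] lean deg 23.5 lean az 93.1 y az 1.3 y_z -0.014 
q [ 0.521 -0.058  1.934  0.409  1.108  0.346] F [0.768 0.941 0.3  ] w 90.86676774648683 g 0.0
-> [0.353, 0.347, 0.12] [-38.  60. 158.] rows 4.0
-> [0.353, 0.347, 0.023] [-76.  61. 247.] rows 6.0
```

Call:
jog_arm(
  commands=[
    [-10,15,40,0],
    [-19,30,80,0],
    [-29,45,120,0],
    [-38,60,158,0],
    [-52,61,190,0],
    [-63,61,217,0],
    [-72,61,237,0],
    [-76,61,247,0],
  ],
)

```text
t: 16.1
ee_pos: [0.3513, 0.3463, 0.0231]
eef_rot: [-0.151, 0.686, 0.699, 0.135]
force: [-0.3, 0.6, 1.1]
gripper_width: 0.995
grip_force: 0.0
```

Call:
jog_arm(
  commands=[
    [0,0,0,0],
    [0,0,0,0],
    [0,0,0,0],
    [0,0,0,0],
    [0,0,0,0],
    [0,0,0,0],
  ],
  claw=45,
  newtons=25,
)

```text
t: 16.7
ee_pos: [0.3536, 0.3475, 0.0267]
eef_rot: [-0.15, 0.685, 0.699, 0.139]
force: [1.2, -1.3, 3.6]
gripper_width: 0.634
grip_force: 25.0
```

```bash
python3 go.py .355 .348 .12
```

```text
t 16.7 tcp [0.354 0.347 0.027] lean deg 23.5 lean az 92.7 y az 1.3 y_z -0.011 
q [ 0.515  0.373  2.197  0.802  0.519 -0.201] F [ 1.231 -1.274  3.586] w 57.789731277789755 g 24.982234239578247
-> [0.355, 0.348, 0.12] [ 38.   0. -85.] rows 2.0
```

Call:
jog_arm(
  commands=[
    [4,0,-9,0],
    [8,0,-18,0],
    [16,0,-36,0],
    [28,0,-63,0],
    [40,0,-92,0],
    [52,0,-119,0],
    [60,0,-137,0],
    [60,0,-137,0],
  ],
)

```text
t: 17.5
ee_pos: [0.3557, 0.3482, 0.1778]
eef_rot: [-0.149, 0.685, 0.699, 0.14]
force: [0.5, 1.3, -2.8]
gripper_width: 0.632
grip_force: 24.9
```

```bash
cat > pour.py <<'E'
# python3 pour.py dishx dishy lipy_in lipz rollmax : TCP for pour
import sys
from h import *
from scipy.spatial.transform import Rotation as Ro
dx,dy,gz=map(float,sys.argv[1:4]);rolls=list(map(float,sys.argv[4:]))
q=manip.state()["eef_rot"];R=Ro.from_quat([q[1],q[2],q[3],q[0]]).as_matrix()
y=R[:,1].copy();y[2]=0;y/=np.linalg.norm(y);x=np.array([-y[1],y[0],0]);
if R[:,2]@x<0:x=-x
T0=np.c_[x,np.cross([0,0,1],x),[0,0,1]]   # tray axes in world
g=np.array([0,0,gz+.0])                    # grasp point in tray frame
for r in rolls:
    W=R@Ro.from_rotvec([0,0,r]).as_matrix()@R.T@T0
    lip=[W@(np.array([.075,s,.024])-g) for s in(-.026,.026)];cor=[W@(np.array([.045,s,0])-g) for s in(-.029,.029)]
    L=(lip[0]+lip[1])/2;n=W[:,0].copy();n[2]=0;n/=np.linalg.norm(n)
    lz=min(l[2] for l in lip)
    print("roll",r,"pitch",np.degrees(np.arcsin(-W[2,0])).round(1),"side",np.degrees(np.arcsin(W[2,1])).round(1),"tilt",np.degrees(np.arccos(W[2,2])).round(1),"lip",L.round(3),"minlip",lz.round(3),"mincorner",min(c[2] for c in cor).round(3),"nose",n.round(2))
P=np.array([dx,dy])-n[:2]*.052            # lip 52 mm short of the dish centre
G=np.r_[P-L[:2],.064-lz];print("G",G.round(4),"TCP",(G+.011*R[:,2]).round(4))
E
python3 pour.py .4725 -.169 .027 0.8 1.5 2.0 2.4 2.6 2.8 3.0 2.8; python3 - <<'E'
from h import *
p,_=cam('top','up1');np.savez('t2.npz',p=p);s,_=cam('scene','ups')
E
python3 go.py
```

```text
roll 0.8 pitch 6.7 side 16.6 tilt 17.9 lip [ 0.047  0.057 -0.012] minlip -0.019 mincorner -0.039 nose [0.64 0.77 0.  ]
roll 1.5 pitch 20.4 side 23.1 tilt 31.7 lip [ 0.067  0.019 -0.029] minlip -0.039 mincorner -0.05 nose [0.97 0.26 0.  ]
roll 2.0 pitch 31.8 side 20.7 tilt 39.4 lip [ 0.061 -0.011 -0.042] minlip -0.051 mincorner -0.055 nose [ 0.98 -0.2   0.  ]
roll 2.4 pitch 40.0 side 14.9 tilt 43.8 lip [ 0.046 -0.031 -0.05 ] minlip -0.057 mincorner -0.056 nose [ 0.81 -0.58  0.  ]
roll 2.6 pitch 43.3 side 11.1 tilt 45.4 lip [ 0.035 -0.039 -0.054] minlip -0.059 mincorner -0.055 nose [ 0.66 -0.75  0.  ]
roll 2.8 pitch 45.7 side 6.9 tilt 46.5 lip [ 0.023 -0.045 -0.056] minlip -0.059 mincorner -0.054 nose [ 0.45 -0.89  0.  ]
roll 3.0 pitch 47.0 side 2.4 tilt 47.1 lip [ 0.01  -0.048 -0.057] minlip -0.058 mincorner -0.052 nose [ 0.2  -0.98  0.  ]
roll 2.8 pitch 45.7 side 6.9 tilt 46.5 lip [ 0.023 -0.045 -0.056] minlip -0.059 mincorner -0.054 nose [ 0.45 -0.89  0.  ]
G [ 0.4259 -0.0779  0.1228] TCP [ 0.4258 -0.0735  0.1127]
t 17.6 tcp [0.354 0.347 0.174] lean deg 23.4 lean az 93.3 y az 1.3 y_z -0.015 
q [0.514 0.148 2.006 0.489 0.861 0.195] F [-0.268 -0.122 -3.656] w 57.648387023202126 g 24.94478702545166
```

View pics/ups.png

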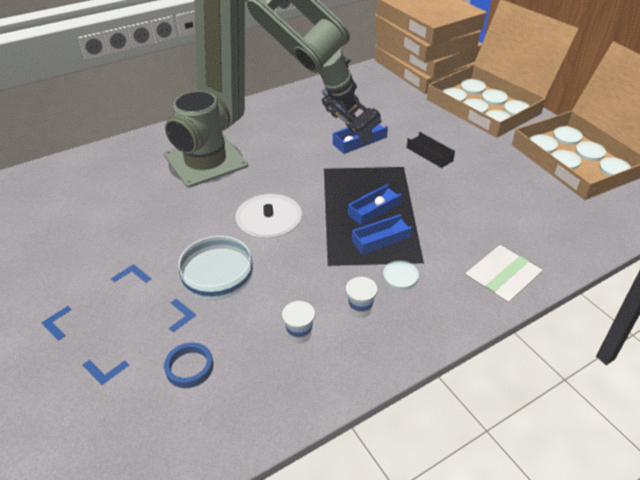

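```bash
python3 go.py .426 -.0855 .174 .426 -.0855 .113
```

```text
t 17.6 tcp [0.354 0.347 0.174] lean deg 23.4 lean az 93.3 y az 1.3 y_z -0.015 
q [0.514 0.148 2.006 0.489 0.861 0.195] F [-0.268 -0.122 -3.656] w 57.648387023202126 g 24.94478702545166
-> [0.426, -0.0855, 0.174] [-398.   62. -173.] rows 9.0
-> [0.426, -0.0855, 0.113] [-422.   63. -117.] rows 9.0
```

Call:
jog_arm(
  commands=[
    [-5,1,-2,0],
    [-14,2,-6,0],
    [-27,4,-12,0],
    [-45,7,-20,0],
    [-68,11,-30,0],
    [-91,14,-40,0],
    [-114,18,-49,0],
    [-136,21,-59,0],
  ],
)

```text
t: 18.4
ee_pos: [0.3786, 0.1981, 0.174]
eef_rot: [-0.15, 0.686, 0.699, 0.137]
force: [0.2, 0.7, -1.7]
gripper_width: 0.635
grip_force: 24.9
```

Call:
jog_arm(
  commands=[
    [-23,4,-10,0],
    [-45,7,-20,0],
    [-68,11,-30,0],
    [-91,14,-40,0],
    [-114,18,-49,0],
    [-136,21,-59,0],
    [-159,25,-69,0],
    [-182,28,-79,0],
  ],
)

```text
t: 19.2
ee_pos: [0.411, 0.0006, 0.1738]
eef_rot: [-0.15, 0.686, 0.699, 0.137]
force: [1.3, -0.2, -2.7]
gripper_width: 0.634
grip_force: 24.9
```

Call:
jog_arm(
  commands=[
    [-20,3,-9,0],
    [-38,6,-17,0],
    [-54,8,-24,0],
    [-66,10,-29,0],
    [-75,12,-32,0],
    [-80,12,-35,0],
    [-80,12,-35,0],
    [-80,12,-35,0],
  ],
)

```text
t: 20.0
ee_pos: [0.4252, -0.0844, 0.1747]
eef_rot: [-0.15, 0.685, 0.699, 0.138]
force: [0.1, 0.2, -2.3]
gripper_width: 0.632
grip_force: 24.9
```

```bash
cat > see.py <<'E'
from h import *
import sys
p,_=cam('top',sys.argv[1]);h=hsv(p)
m=(h[...,2]>120)&(h[...,1]<90)
for c in blobs(m[200:420,340:640],600,6000): c=c+[340,200];e=cv2.minEnclosingCircle(c);print(cen(c).round(1),np.round(e[1],1),cv2.contourArea(c),plane('top',e[0],.05).round(4))
E
python3 see.py pre1; python3 go.py .426 -.0855 .113
```

```text
t 20.05 tcp [ 0.425 -0.084  0.175] lean deg 23.5 lean az 93.1 y az 1.3 y_z -0.014 
q [-0.485  0.24   1.882  0.368  1.26  -0.661] F [-0.367  0.133 -2.994] w 57.73362637538958 g 24.945228695869446
-> [0.426, -0.0855, 0.113] [-26.   2.  56.] rows 2.0
```

View pics/pre1.png

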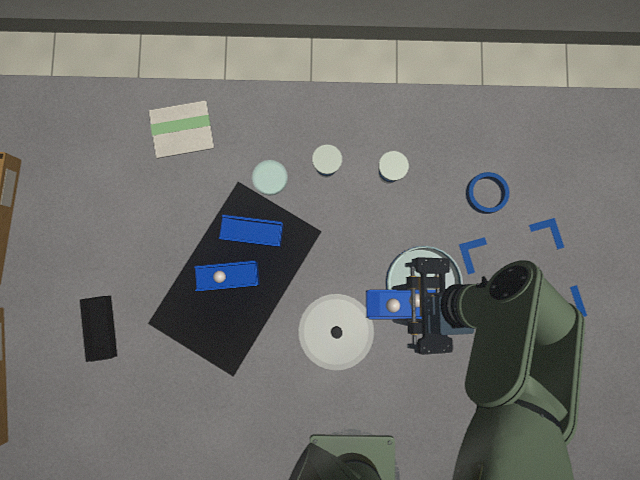

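Call:
jog_arm(
  commands=[
    [-5,3,9,0],
    [-10,6,19,0],
    [-15,9,30,0],
    [-20,10,42,0],
    [-25,11,52,0],
    [-26,11,56,0],
    [-26,11,56,0],
    [-26,11,56,0],
  ],
)

```text
t: 20.85
ee_pos: [0.4358, -0.0862, 0.113]
eef_rot: [-0.15, 0.686, 0.699, 0.138]
force: [-0.0, -1.1, -2.2]
gripper_width: 0.634
grip_force: 24.9
```

```bash
python3 go.py .435 -.0855 .113
```

```text
t 20.85 tcp [ 0.436 -0.086  0.113] lean deg 23.5 lean az 93.0 y az 1.3 y_z -0.013 
q [-0.478  0.326  1.943  0.391  1.121 -0.714] F [-0.049 -1.06  -2.193] w 57.809056718762754 g 24.945380687713623
-> [0.435, -0.0855, 0.113] [ 1. -1.  0.] rows 1.0
```

Call:
jog_arm(
  commands=[
    [0,0,0,0.06],
    [0,0,0,0.16],
    [0,0,0,0.28],
    [0,0,0,0.4],
    [0,0,0,0.52],
    [0,0,0,0.64],
    [0,0,0,0.76],
    [0,0,0,0.88],
  ],
)

```text
t: 21.65
ee_pos: [0.436, -0.0863, 0.1135]
eef_rot: [-0.194, 0.919, 0.338, 0.061]
force: [-0.6, -0.5, -2.1]
gripper_width: 0.632
grip_force: 24.9
```

Call:
jog_arm(
  commands=[
    [0,0,0,0.12],
    [0,0,0,0.24],
    [0,0,0,0.36],
    [0,0,0,0.48],
    [0,0,0,0.6],
    [0,0,0,0.72],
    [0,0,0,0.82],
    [0,0,0,0.9],
  ],
)

```text
t: 22.45
ee_pos: [0.436, -0.0863, 0.1135]
eef_rot: [-0.201, 0.975, -0.094, -0.03]
force: [-0.1, 0.1, -2.7]
gripper_width: 0.629
grip_force: 24.9
```

Call:
jog_arm(
  commands=[
    [0,0,0,0.06],
    [0,0,0,0.12],
    [0,0,0,0.18],
    [0,0,0,0.24],
    [0,0,0,0.3],
    [0,0,0,0.36],
    [0,0,0,0.42],
    [0,0,0,0.48],
  ],
)

```text
t: 23.25
ee_pos: [0.436, -0.0864, 0.1135]
eef_rot: [-0.188, 0.924, -0.323, -0.076]
force: [0.5, -0.1, -2.3]
gripper_width: 0.638
grip_force: 24.9
```

```bash
python3 see.py mid1; python3 go.py;python3 -c "
from h import *
cam('scene','mid1s')"
```

```text
t 23.3 tcp [ 0.436 -0.086  0.114] lean deg 23.4 lean az 92.9 y az -131.0 y_z -0.298 
q [-0.478  0.325  1.943  0.391  1.121  1.55 ] F [ 0.531 -0.778 -2.758] w 58.14456963632632 g 24.947799146175385
```

View pics/mid1s.png

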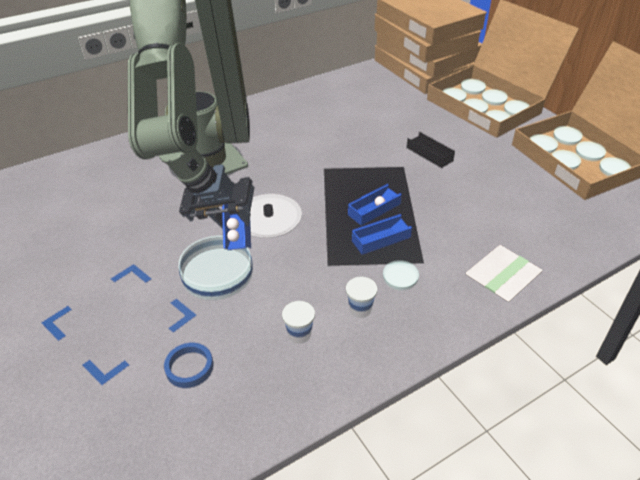

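```bash
python3 go.py .430 -.103 .1135
```

```text
t 23.35 tcp [ 0.436 -0.086  0.113] lean deg 23.4 lean az 92.9 y az -130.8 y_z -0.299 
q [-0.478  0.325  1.943  0.391  1.121  1.546] F [ 0.     0.391 -2.83 ] w 57.84402803576559 g 24.94814783334732
-> [0.43, -0.103, 0.1135] [ 5. 16. -7.] rows 1.0
```

Call:
jog_arm(
  commands=[
    [1,4,-2,0.0],
    [3,8,-4,0.04],
    [4,12,-5,0.09],
    [5,16,-7,0.14],
    [5,16,-7,0.19],
    [5,16,-7,0.24],
    [5,16,-7,0.29],
    [5,16,-7,0.34],
  ],
)

```text
t: 24.15
ee_pos: [0.4297, -0.1037, 0.1134]
eef_rot: [-0.172, 0.857, -0.474, -0.108]
force: [0.7, -1.0, -2.3]
gripper_width: 0.639
grip_force: 24.9
```

Call:
jog_arm(
  commands=[
    [0,0,0,0.05],
    [0,0,0,0.1],
    [0,0,0,0.15],
    [0,0,0,0.2],
    [0,0,0,0.25],
    [0,0,0,0.3],
    [0,0,0,0.35],
    [0,0,0,0.4],
  ],
)

```text
t: 24.95
ee_pos: [0.4298, -0.1037, 0.1134]
eef_rot: [-0.148, 0.746, -0.635, -0.14]
force: [-0.3, 0.5, -2.9]
gripper_width: 0.635
grip_force: 24.9
```

Call:
jog_arm(
  commands=[
    [0,0,0,0],
    [0,0,0,0],
    [0,0,0,0],
    [0,0,0,0],
  ],
)

```text
t: 25.35
ee_pos: [0.4297, -0.1033, 0.1132]
eef_rot: [-0.148, 0.746, -0.634, -0.14]
force: [-0.8, 0.4, -2.8]
gripper_width: 0.636
grip_force: 24.9
```

```bash
python3 see.py mid2; python3 go.py;python3 - <<'E'
from h import *
p,_=cam('scene','mid2s')
cv2.imwrite('pics/c2.png',cv2.resize(p[170:330,120:320,::-1],None,fx=3,fy=3))
E
```

```text
t 25.4 tcp [ 0.43  -0.103  0.113] lean deg 23.5 lean az 93.1 y az -171.3 y_z -0.043 
q [-0.515  0.329  1.938  0.38   1.134  2.258] F [-0.221  0.913 -2.08 ] w 57.500599818193514 g 24.947234094142914
```

View pics/c2.png

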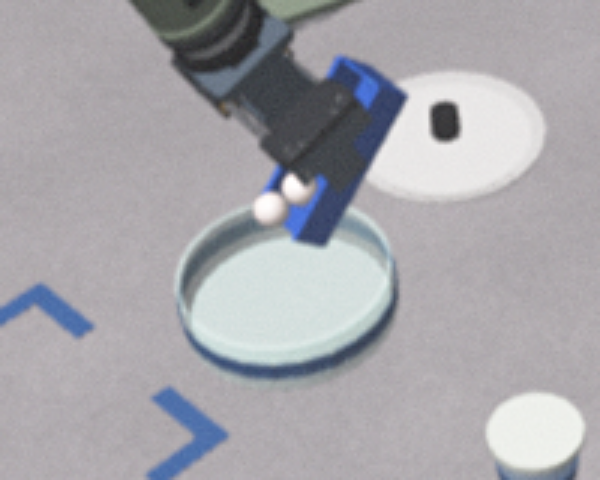

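```bash
python3 - <<'E'
from h import *
p,_=cam('top');s,_=cam('scene');np.savez('m3.npz',p=p,s=s)
cv2.imwrite('pics/c3.png',np.hstack([cv2.resize(p[230:350,370:490,::-1],(400,400),interpolation=cv2.INTER_CUBIC),cv2.resize(s[190:270,190:270,::-1],(400,400),interpolation=cv2.INTER_CUBIC)]))
E
```

```text
(no output)
```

View pics/c3.png

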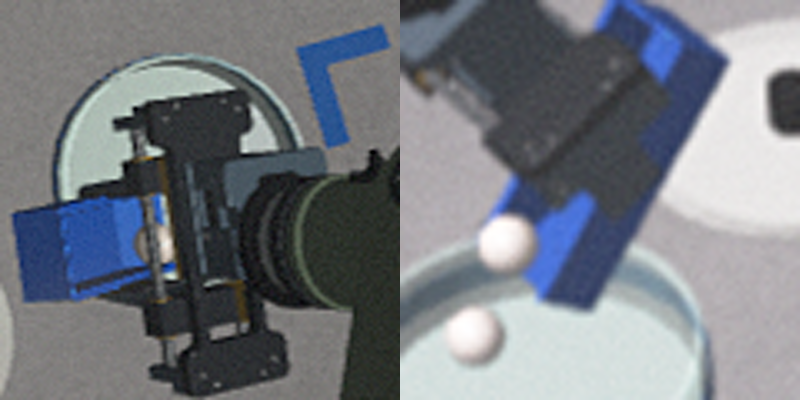

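Call:
jog_arm(
  commands=[
    [0,0,0,0],
    [0,0,0,0],
    [0,0,0,0],
    [0,0,0,0],
    [0,0,0,0],
    [0,0,0,0],
  ],
)

```text
t: 26.15
ee_pos: [0.4297, -0.1033, 0.1132]
eef_rot: [-0.148, 0.746, -0.634, -0.14]
force: [-0.4, 0.3, -0.6]
gripper_width: 0.637
grip_force: 25.0
```

```bash
python3 go.py;python3 - <<'E'
from h import *
p,_=cam('top');s,_=cam('scene')
cv2.imwrite('pics/c4.png',np.hstack([cv2.resize(p[230:350,370:490,::-1],(400,400),interpolation=cv2.INTER_CUBIC),cv2.resize(s[190:310,165:285,::-1],(400,400),interpolation=cv2.INTER_CUBIC)]))
E
```

```text
t 26.15 tcp [ 0.43  -0.103  0.113] lean deg 23.5 lean az 93.1 y az -171.3 y_z -0.043 
q [-0.515  0.329  1.938  0.38   1.134  2.259] F [-0.427  0.291 -0.612] w 58.130961163489026 g 24.951055347919464
```

View pics/c4.png

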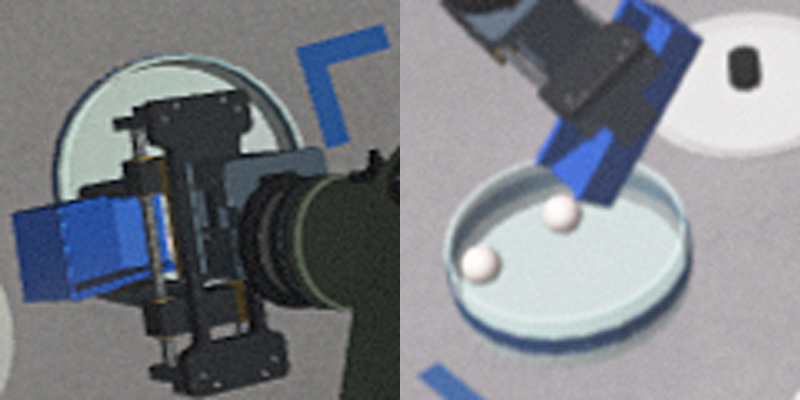

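```bash
python3 go.py .43 -.093 .165
```

```text
t 26.25 tcp [ 0.43  -0.103  0.113] lean deg 23.5 lean az 93.1 y az -171.3 y_z -0.043 
q [-0.515  0.329  1.938  0.38   1.134  2.259] F [ 0.998  0.611 -1.444] w 57.964874065498684 g 24.951093792915344
-> [0.43, -0.093, 0.165] [-30.  -4. -43.] rows 2.0
```

Call:
jog_arm(
  commands=[
    [-8,-1,-11,0],
    [-16,-2,-23,-0.06],
    [-24,-3,-34,-0.18],
    [-30,-4,-43,-0.32],
    [-30,-4,-43,-0.46],
    [-30,-4,-43,-0.6],
    [-30,-4,-43,-0.74],
    [-30,-4,-43,-0.88],
  ],
)

```text
t: 27.05
ee_pos: [0.43, -0.0925, 0.1657]
eef_rot: [-0.193, 0.946, -0.253, -0.063]
force: [-0.6, 1.1, -1.5]
gripper_width: 0.638
grip_force: 24.9
```

Call:
jog_arm(
  commands=[
    [0,0,0,-0.14],
    [0,0,0,-0.28],
    [0,0,0,-0.42],
    [0,0,0,-0.56],
    [0,0,0,-0.7],
    [0,0,0,-0.84],
    [0,0,0,-0.98],
    [0,0,0,-1.12],
  ],
)

```text
t: 27.85
ee_pos: [0.43, -0.0924, 0.1657]
eef_rot: [-0.197, 0.936, 0.288, 0.05]
force: [1.2, 0.3, -1.2]
gripper_width: 0.637
grip_force: 24.9
```

Call:
jog_arm(
  commands=[
    [0,0,0,-0.14],
    [0,0,0,-0.28],
    [0,0,0,-0.42],
    [0,0,0,-0.56],
    [0,0,0,-0.7],
    [0,0,0,-0.84],
    [0,0,0,-0.97],
    [0,0,0,-1.0],
  ],
)

```text
t: 28.65
ee_pos: [0.43, -0.0924, 0.1657]
eef_rot: [-0.15, 0.684, 0.7, 0.138]
force: [0.7, 0.3, -1.1]
gripper_width: 0.635
grip_force: 24.9
```

```bash
python3 go.py .354 .348 .14 .354 .348 .028; python3 see.py a
```

```text
t 28.65 tcp [ 0.43  -0.092  0.166] lean deg 23.5 lean az 93.0 y az 1.4 y_z -0.012 
q [-0.495  0.26   1.879  0.367  1.245 -0.679] F [ 0.743  0.272 -1.085] w 57.92414120205852 g 24.949656128883362
-> [0.354, 0.348, 0.14] [395. -65. 200.] rows 9.0
-> [0.354, 0.348, 0.028] [351. -63. 303.] rows 10.0
```

Call:
jog_arm(
  commands=[
    [15,-2,8,0],
    [45,-7,23,0],
    [85,-14,43,0],
    [127,-21,64,0],
    [169,-28,85,0],
    [211,-35,106,0],
    [253,-42,128,0],
    [295,-49,149,0],
  ],
)

```text
t: 29.5
ee_pos: [0.3715, 0.2385, 0.1467]
eef_rot: [-0.15, 0.686, 0.699, 0.138]
force: [1.7, 0.2, -0.2]
gripper_width: 0.634
grip_force: 24.9
```

Call:
jog_arm(
  commands=[
    [40,-6,20,0],
    [75,-12,38,0],
    [95,-15,48,0],
    [100,-16,51,0],
    [93,-16,68,0],
    [82,-15,94,0],
    [72,-14,117,0],
    [66,-14,133,0],
  ],
)

```text
t: 30.3
ee_pos: [0.3544, 0.3484, 0.0495]
eef_rot: [-0.15, 0.686, 0.699, 0.137]
force: [-0.1, -1.2, -1.1]
gripper_width: 0.633
grip_force: 25.0
```

```bash
python3 go.py .354 .348 .028
```

```text
t 30.3 tcp [0.354 0.348 0.05 ] lean deg 23.4 lean az 93.3 y az 1.2 y_z -0.016 
q [ 0.516  0.333  2.168  0.72   0.572 -0.103] F [-0.097 -1.184 -1.13 ] w 57.71651939326057 g 24.95170086622238
-> [0.354, 0.348, 0.028] [-9. -0. 20.] rows 1.0
```

Call:
jog_arm(
  commands=[
    [-3,0,7,0],
    [-6,0,13,0],
    [-8,0,18,0],
    [-9,0,20,0],
    [-9,0,21,0],
    [-9,0,21,0],
  ],
)

```text
t: 30.9
ee_pos: [0.3553, 0.3495, 0.0282]
eef_rot: [-0.15, 0.685, 0.699, 0.138]
force: [0.3, -0.1, -1.4]
gripper_width: 0.633
grip_force: 24.9
```

Call:
jog_arm(
  commands=[
    [0,0,0,0],
    [0,0,0,0],
    [0,0,0,0],
    [0,0,0,0],
    [5,0,-12,0],
    [17,0,-40,0],
    [34,0,-78,0],
    [50,0,-115,0],
  ],
  claw=91,
)

```text
t: 31.7
ee_pos: [0.3565, 0.3491, 0.1544]
eef_rot: [-0.15, 0.686, 0.699, 0.137]
force: [0.9, 1.7, -0.2]
gripper_width: 0.997
grip_force: 0.0
```

```bash
python3 go.py .481 .316 .13 .481 .316 .027; python3 - <<'E'
from h import *
p,_=cam('top','a2')
for c in blobs(blue(p)[200:400,150:340],800): 
    c=c+[150,200];print(plane('top',cv2.boxPoints(cv2.minAreaRect(c)),.041).round(3).tolist(),cen(c))
E
```

```text
t 31.7 tcp [0.356 0.349 0.154] lean deg 23.4 lean az 93.2 y az 1.3 y_z -0.014 
q [0.515 0.176 2.03  0.512 0.814 0.162] F [ 0.864  1.702 -0.184] w 90.88470387813842 g 0.0
-> [0.481, 0.316, 0.13] [-42. 124.   7.] rows 3.0
-> [0.481, 0.316, 0.027] [-83. 126. 101.] rows 4.0
[[0.504, 0.389], [0.522, 0.237], [0.46, 0.229], [0.443, 0.38]] [226.65437383 275.12633081]
[[0.57, 0.332], [0.632, 0.327], [0.617, 0.175], [0.555, 0.181]] [250.84493201 230.11404411]
```

Call:
jog_arm(
  commands=[
    [-12,35,2,-0.03],
    [-25,75,4,-0.06],
    [-38,112,6,-0.1],
    [-42,124,8,-0.1],
    [-57,125,42,-0.1],
    [-70,126,71,-0.1],
    [-78,126,90,-0.1],
    [-83,126,101,-0.1],
  ],
)

```text
t: 32.55
ee_pos: [0.4802, 0.316, 0.0238]
eef_rot: [-0.144, 0.65, 0.732, 0.143]
force: [-0.2, -0.4, 0.2]
gripper_width: 0.997
grip_force: 0.0
```

Call:
jog_arm(
  commands=[
    [0,0,0,0],
    [0,0,0,0],
    [0,0,0,0],
    [0,0,0,0],
    [0,0,0,0],
    [0,0,0,0],
  ],
  claw=45,
)

```text
t: 33.15
ee_pos: [0.4823, 0.3166, 0.027]
eef_rot: [-0.143, 0.65, 0.732, 0.146]
force: [-1.1, -1.6, 5.8]
gripper_width: 0.637
grip_force: 25.0
```

Call:
jog_arm(
  commands=[
    [4,0,-9,0],
    [10,0,-22,0],
    [18,0,-41,0],
    [28,0,-63,0],
    [40,0,-92,0],
    [52,0,-119,0],
    [60,0,-137,0],
    [60,0,-137,0],
  ],
)

```text
t: 33.95
ee_pos: [0.4793, 0.3169, 0.1785]
eef_rot: [-0.141, 0.649, 0.733, 0.147]
force: [0.3, 0.2, -1.9]
gripper_width: 0.635
grip_force: 24.9
```

```bash
python3 see.py a3; python3 pour.py .4725 -.169 .023 2.2 2.4 2.6 2.8 3.0; python3 go.py .43 -.1 .172 .43 -.1 .12
```

```text
[354.4 331.1] 39.9 1955.5 [[0.3559 0.0078]]
[425.2 282.8] 38.2 4296.0 [[ 0.4712 -0.1718]]
roll 2.2 pitch 33.9 side 21.1 tilt 41.6 lip [ 0.06  -0.019 -0.041] minlip -0.05 mincorner -0.053 nose [ 0.95 -0.3   0.  ]
roll 2.4 pitch 38.0 side 18.1 tilt 43.6 lip [ 0.052 -0.03  -0.045] minlip -0.054 mincorner -0.053 nose [ 0.87 -0.49  0.  ]
roll 2.6 pitch 41.6 side 14.5 tilt 45.2 lip [ 0.042 -0.038 -0.049] minlip -0.056 mincorner -0.053 nose [ 0.74 -0.67  0.  ]
roll 2.8 pitch 44.4 side 10.4 tilt 46.2 lip [ 0.03  -0.045 -0.052] minlip -0.056 mincorner -0.053 nose [ 0.56 -0.83  0.  ]
roll 3.0 pitch 46.2 side 6.0 tilt 46.8 lip [ 0.017 -0.05  -0.053] minlip -0.056 mincorner -0.051 nose [ 0.33 -0.94  0.  ]
G [ 0.4384 -0.0701  0.1202] TCP [ 0.4382 -0.0657  0.1101]
t 34.0 tcp [0.478 0.316 0.176] lean deg 23.5 lean az 92.7 y az 6.6 y_z 0.029 
q [ 0.344  0.292  1.802  0.478  0.977 -0.033] F [ 0.946  0.419 -2.682] w 58.28310450317876 g 24.879944622516632
-> [0.43, -0.1, 0.172] [-375.  -96. -161.] rows 9.0
-> [0.43, -0.1, 0.12] [-396.  -97. -113.] rows 9.0
```

Call:
jog_arm(
  commands=[
    [-5,-1,-2,0],
    [-14,-3,-6,0],
    [-27,-7,-12,0],
    [-45,-11,-19,0],
    [-68,-17,-29,0],
    [-91,-23,-39,0],
    [-114,-29,-49,0],
    [-136,-35,-58,0],
  ],
)

```text
t: 34.8
ee_pos: [0.4592, 0.1634, 0.1729]
eef_rot: [-0.143, 0.65, 0.732, 0.144]
force: [0.4, -0.3, -1.1]
gripper_width: 0.637
grip_force: 24.9
```

Call:
jog_arm(
  commands=[
    [-23,-6,-10,0],
    [-45,-12,-20,0],
    [-68,-17,-29,0],
    [-91,-23,-39,0],
    [-114,-29,-49,0],
    [-136,-35,-59,0],
    [-159,-41,-68,0],
    [-179,-46,-77,0],
  ],
)

```text
t: 35.6
ee_pos: [0.4354, -0.0351, 0.1712]
eef_rot: [-0.143, 0.65, 0.732, 0.145]
force: [0.2, -0.3, -1.7]
gripper_width: 0.639
grip_force: 24.9
```

Call:
jog_arm(
  commands=[
    [-20,-5,-9,0],
    [-36,-9,-15,0],
    [-48,-12,-20,0],
    [-56,-14,-24,0],
    [-60,-15,-26,0],
    [-60,-15,-26,0],
    [-60,-15,-26,0],
    [-60,-15,-26,0],
  ],
)

```text
t: 36.4
ee_pos: [0.429, -0.0993, 0.1714]
eef_rot: [-0.143, 0.649, 0.733, 0.145]
force: [0.1, -0.1, -2.5]
gripper_width: 0.637
grip_force: 24.9
```

```bash
python3 go.py .43 -.1 .113; python3 see.py a4
```

```text
t 36.4 tcp [ 0.429 -0.099  0.171] lean deg 23.5 lean az 93.1 y az 6.6 y_z 0.026 
q [-0.508  0.259  1.866  0.361  1.265 -0.782] F [ 0.141 -0.104 -2.486] w 58.114590604995044 g 24.879983961582184
-> [0.43, -0.1, 0.113] [-24.  -1.  53.] rows 2.0
```

Call:
jog_arm(
  commands=[
    [-4,0,9,0],
    [-9,0,19,0],
    [-14,0,30,0],
    [-19,-1,42,0],
    [-23,-1,50,0],
    [-24,-1,53,0],
    [-24,-1,53,0],
  ],
)

```text
t: 37.15
ee_pos: [0.4295, -0.1007, 0.1126]
eef_rot: [-0.144, 0.65, 0.732, 0.145]
force: [-0.6, -0.1, -2.7]
gripper_width: 0.636
grip_force: 24.9
```

```bash
python3 - <<'E'
from h import *
s,_=cam('scene','b1s');a=cv2.imread('pics/ups.png').astype(int)
d=np.abs(a-s[...,::-1].astype(int)).mean(2)
print(d[275:300,175:255].mean(),d[255:275,170:190].mean(),d[300:330,100:200].mean())
E
python3 go.py
```

```text
3.7875 10.081666666666667 4.095444444444444
t 37.2 tcp [ 0.43  -0.101  0.113] lean deg 23.5 lean az 93.1 y az 6.5 y_z 0.026 
q [-0.51   0.328  1.94   0.381  1.132 -0.838] F [ 0.247 -0.847 -1.145] w 58.400641295463195 g 24.879898130893707
```

Call:
jog_arm(
  commands=[
    [0,0,0,0.06],
    [0,0,0,0.16],
    [0,0,0,0.28],
    [0,0,0,0.4],
    [0,0,0,0.52],
    [0,0,0,0.64],
    [0,0,0,0.76],
    [0,0,0,0.88],
  ],
)

```text
t: 38.0
ee_pos: [0.4301, -0.101, 0.1138]
eef_rot: [-0.191, 0.901, 0.384, 0.07]
force: [-0.1, -0.5, -2.5]
gripper_width: 0.641
grip_force: 24.9
```

Call:
jog_arm(
  commands=[
    [0,0,0,0.12],
    [0,0,0,0.24],
    [0,0,0,0.36],
    [0,0,0,0.48],
    [0,0,0,0.6],
    [0,0,0,0.72],
    [0,0,0,0.82],
    [0,0,0,0.9],
  ],
)

```text
t: 38.8
ee_pos: [0.4301, -0.101, 0.1138]
eef_rot: [-0.202, 0.978, -0.046, -0.02]
force: [0.8, 0.4, -2.3]
gripper_width: 0.636
grip_force: 24.9
```

Call:
jog_arm(
  commands=[
    [0,0,0,0.08],
    [0,0,0,0.16],
    [0,0,0,0.24],
    [0,0,0,0.32],
    [0,0,0,0.4],
    [0,0,0,0.48],
    [0,0,0,0.56],
    [0,0,0,0.64],
  ],
)

```text
t: 39.6
ee_pos: [0.4301, -0.101, 0.1138]
eef_rot: [-0.186, 0.914, -0.351, -0.082]
force: [-0.0, 0.1, -1.4]
gripper_width: 0.637
grip_force: 24.9
```

Call:
jog_arm(
  commands=[
    [0,0,0,0.06],
    [0,0,0,0.12],
    [0,0,0,0.18],
    [0,0,0,0.24],
    [0,0,0,0.3],
    [0,0,0,0.36],
    [0,0,0,0.42],
    [0,0,0,0.48],
  ],
)

```text
t: 40.4
ee_pos: [0.4302, -0.101, 0.1139]
eef_rot: [-0.161, 0.805, -0.558, -0.124]
force: [0.2, 0.2, -0.8]
gripper_width: 0.638
grip_force: 24.9
```

Call:
jog_arm(
  commands=[
    [0,0,0,0.06],
    [0,0,0,0.12],
    [0,0,0,0.18],
    [0,0,0,0.2],
    [0,0,0,0.2],
    [0,0,0,0.2],
    [0,0,0,0.2],
    [0,0,0,0.2],
  ],
)

```text
t: 41.2
ee_pos: [0.4297, -0.1008, 0.1132]
eef_rot: [-0.148, 0.746, -0.634, -0.14]
force: [-0.0, 0.1, -0.7]
gripper_width: 0.633
grip_force: 24.9
```

Call:
jog_arm(
  commands=[
    [0,0,0,0],
    [0,0,0,0],
    [0,0,0,0],
    [0,0,0,0],
    [0,0,0,0],
  ],
)

```text
t: 41.7
ee_pos: [0.4297, -0.1008, 0.1132]
eef_rot: [-0.148, 0.746, -0.634, -0.14]
force: [-0.5, -0.1, -1.2]
gripper_width: 0.64
grip_force: 24.9
```

```bash
python3 go.py .43 -.093 .165; python3 - <<'E'
from h import *
s,_=cam('scene','b2s')
cv2.imwrite('pics/c5.png',cv2.resize(s[170:310,150:350,::-1],None,fx=3,fy=3))
E
```

```text
t 41.7 tcp [ 0.43  -0.101  0.113] lean deg 23.5 lean az 93.1 y az -171.3 y_z -0.043 
q [-0.51   0.327  1.94   0.381  1.131  2.262] F [-0.479 -0.059 -1.208] w 58.37537064381058 g 24.887018501758575
-> [0.43, -0.093, 0.165] [-28.  -4. -44.] rows 2.0
```

View pics/c5.png

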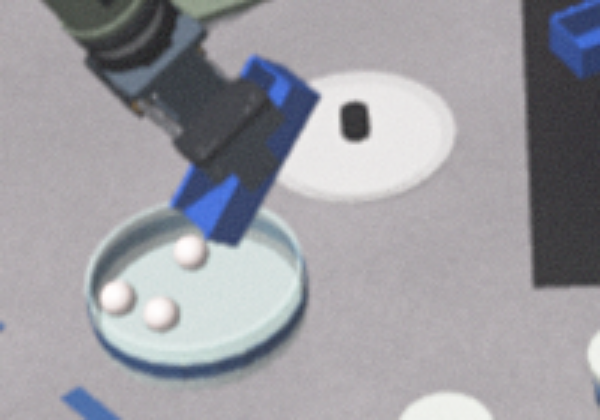

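Call:
jog_arm(
  commands=[
    [-8,-1,-11,0],
    [-16,-2,-23,-0.06],
    [-24,-3,-34,-0.18],
    [-28,-4,-44,-0.32],
    [-28,-4,-44,-0.46],
    [-28,-4,-44,-0.6],
    [-28,-4,-44,-0.74],
    [-28,-4,-44,-0.88],
  ],
)

```text
t: 42.55
ee_pos: [0.4303, -0.0922, 0.1659]
eef_rot: [-0.193, 0.946, -0.253, -0.063]
force: [0.1, -0.2, -2.0]
gripper_width: 0.642
grip_force: 24.9
```

Call:
jog_arm(
  commands=[
    [0,0,0,-0.14],
    [0,0,0,-0.28],
    [0,0,0,-0.42],
    [0,0,0,-0.56],
    [0,0,0,-0.7],
    [0,0,0,-0.84],
    [0,0,0,-0.98],
    [0,0,0,-1.12],
  ],
)

```text
t: 43.35
ee_pos: [0.4303, -0.0922, 0.1658]
eef_rot: [-0.197, 0.936, 0.288, 0.05]
force: [0.3, 0.1, -0.3]
gripper_width: 0.636
grip_force: 24.9
```

Call:
jog_arm(
  commands=[
    [0,0,0,-0.14],
    [0,0,0,-0.28],
    [0,0,0,-0.42],
    [0,0,0,-0.56],
    [0,0,0,-0.7],
    [0,0,0,-0.84],
    [0,0,0,-0.98],
    [0,0,0,-1.1],
  ],
)

```text
t: 44.15
ee_pos: [0.4303, -0.0922, 0.1658]
eef_rot: [-0.142, 0.648, 0.734, 0.145]
force: [0.2, -0.1, -1.3]
gripper_width: 0.639
grip_force: 24.9
```

```bash
python3 go.py .482 .316 .14 .482 .316 .028
```

```text
t 44.15 tcp [ 0.43  -0.092  0.166] lean deg 23.5 lean az 93.0 y az 6.8 y_z 0.029 
q [-0.494  0.261  1.879  0.367  1.245 -0.781] F [ 0.151 -0.129 -1.337] w 58.26754778376231 g 24.883505702018738
-> [0.482, 0.316, 0.14] [355.  99. 185.] rows 9.0
-> [0.482, 0.316, 0.028] [310.  96. 288.] rows 9.0
```

Call:
jog_arm(
  commands=[
    [14,4,7,0],
    [41,11,21,0],
    [77,21,40,0],
    [115,32,60,0],
    [153,43,80,0],
    [191,53,100,0],
    [229,64,119,0],
    [265,74,138,0],
  ],
)

```text
t: 44.95
ee_pos: [0.4703, 0.2145, 0.1467]
eef_rot: [-0.143, 0.649, 0.733, 0.145]
force: [0.2, -1.0, -0.5]
gripper_width: 0.636
grip_force: 24.9
```

Call:
jog_arm(
  commands=[
    [36,10,19,0],
    [66,18,34,0],
    [84,24,44,0],
    [90,25,47,0],
    [83,25,63,0],
    [72,24,89,0],
    [60,23,117,0],
    [54,22,130,0],
  ],
)

```text
t: 45.75
ee_pos: [0.4818, 0.3146, 0.0467]
eef_rot: [-0.144, 0.65, 0.732, 0.143]
force: [-0.2, 0.6, -1.3]
gripper_width: 0.638
grip_force: 24.9
```

```bash
python3 go.py .482 .316 .028
```

```text
t 45.75 tcp [0.482 0.315 0.047] lean deg 23.4 lean az 93.5 y az 6.5 y_z 0.023 
q [ 0.338  0.455  1.945  0.617  0.723 -0.245] F [-0.154  0.622 -1.313] w 58.154652757026454 g 24.885731041431427
-> [0.482, 0.316, 0.028] [-6. -0. 18.] rows 1.0
```

Call:
jog_arm(
  commands=[
    [-3,0,7,0],
    [-5,0,13,0],
    [-6,0,17,0],
    [-6,0,18,0],
    [-6,0,18,0],
    [-6,0,18,0],
  ],
)

```text
t: 46.35
ee_pos: [0.4839, 0.3175, 0.0301]
eef_rot: [-0.143, 0.65, 0.732, 0.145]
force: [0.0, 0.6, -1.4]
gripper_width: 0.641
grip_force: 24.9
```

Call:
jog_arm(
  commands=[
    [0,0,0,0],
    [0,0,0,0],
    [0,0,0,0],
    [0,0,0,0],
    [5,0,-12,0],
    [17,0,-40,0],
    [34,0,-78,0],
    [50,0,-115,0],
  ],
  claw=91,
)

```text
t: 47.15
ee_pos: [0.4799, 0.3168, 0.1569]
eef_rot: [-0.143, 0.65, 0.732, 0.145]
force: [0.0, 1.9, -0.6]
gripper_width: 0.996
grip_force: 0.0
```

Call:
jog_arm(
  commands=[
    [8,0,-50,0.05],
    [16,0,-98,0.1],
    [16,0,-98,0.1],
  ],
  claw=60,
)

```text
t: 47.45
ee_pos: [0.4838, 0.2928, 0.2598]
eef_rot: [-0.146, 0.685, 0.699, 0.144]
force: [0.4, 0.6, 0.5]
gripper_width: 0.767
grip_force: 0.0
```

```bash
cat > find.py <<'E'
from h import *
import sys
np.set_printoptions(precision=4,suppress=True)
p,_=cam('top',sys.argv[1]);s,_=cam('scene',sys.argv[1]+'s')
for c in blobs(blue(p)[200:400,150:340],800):
    c=c+[150,200];print("tray",plane('top',cv2.boxPoints(cv2.minAreaRect(c)),.041).mean(0),np.round(cv2.minAreaRect(c)[1],1))
h=hsv(p);m=((h[...,2]>120)&(h[...,1]<90)).astype(np.uint8);m=cv2.morphologyEx(m,cv2.MORPH_OPEN,np.ones((3,3)))
for c in blobs(m[200:420,280:640],2000,7000):
    c=c+[280,200];e=cv2.fitEllipse(cv2.convexHull(c));print("disc",np.round(e[0],1),np.round(e[1],1),{z:plane('top',e[0],z)[0] for z in(.012,.05)})
    k=p.max(2)[int(e[0][1])-12:int(e[0][1])+13,int(e[0][0])-12:int(e[0][0])+13]
    for b in blobs(k<100,30): u=cen(b)+[int(e[0][0])-12,int(e[0][1])-12];print("  knob top px",u,"z.03",plane('top',u,.03)[0])
g=s.max(2)[150:300,150:330]
for b in blobs(g<90,40,250): print("  scene dark",cen(b)+[150,150],cv2.contourArea(b),"z.027",plane('scene',cen(b)+[150,150],.027)[0])
E
python3 find.py c1; python3 go.py
```

```text
tray [0.3549 0.3613] [26. 49.]
disc [420.7 283.1] [66.7 69.1] {0.012: array([ 0.4719, -0.1694]), 0.05: array([ 0.4712, -0.1601])}
  scene dark [267.8463 210.1442] 70.5 z.027 [0.3522 0.0434]
t 47.55 tcp [0.481 0.292 0.253] lean deg 23.5 lean az 92.6 y az 1.3 y_z -0.01 
q [0.299 0.219 1.696 0.436 1.155 0.115] F [-0.234  0.925 -0.696] w 62.2428936068487 g 0.0
```

```bash
python3 go.py .352 .039 .12 .352 .039 .038
```

```text
t 47.55 tcp [0.481 0.292 0.253] lean deg 23.5 lean az 92.6 y az 1.3 y_z -0.01 
q [0.299 0.219 1.696 0.436 1.155 0.115] F [-0.234  0.925 -0.696] w 62.2428936068487 g 0.0
-> [0.352, 0.039, 0.12] [-283. -133.   23.] rows 7.0
-> [0.352, 0.039, 0.038] [-316. -132.   99.] rows 8.0
```

Call:
jog_arm(
  commands=[
    [-35,-16,3,0],
    [-75,-36,6,0],
    [-117,-56,10,0],
    [-159,-76,13,0],
    [-201,-95,17,0],
    [-243,-114,20,0],
    [-272,-128,22,0],
    [-283,-133,23,0],
  ],
)

```text
t: 48.35
ee_pos: [0.3478, 0.0383, 0.1169]
eef_rot: [-0.153, 0.687, 0.698, 0.136]
force: [0.2, 0.8, -0.1]
gripper_width: 0.656
grip_force: 0.0
```

```bash
python3 go.py .352 .039 .038; python3 - <<'E'
from h import *
s,_=cam('scene','d1s')
g=s.max(2)[150:300,150:330]
for b in blobs(g<90,40): print("  scene dark",cen(b)+[150,150],cv2.contourArea(b))
cv2.imwrite('pics/c6.png',cv2.resize(s[130:290,160:360,::-1],None,fx=3,fy=3))
E
```

```text
t 48.35 tcp [0.348 0.038 0.117] lean deg 23.6 lean az 93.8 y az 1.2 y_z -0.02 
q [-0.285  0.147  2.195  0.462  1.001 -0.593] F [ 0.178  0.78  -0.126] w 59.81654790677545 g 0.0
-> [0.352, 0.039, 0.038] [-31.   6.  72.] rows 2.0
  scene dark [267.85057471 210.22298851] 72.5
  scene dark [327.43963255 205.60892388] 254.0
  scene dark [237.3426158  166.34168755] 1795.5
```

View pics/c6.png

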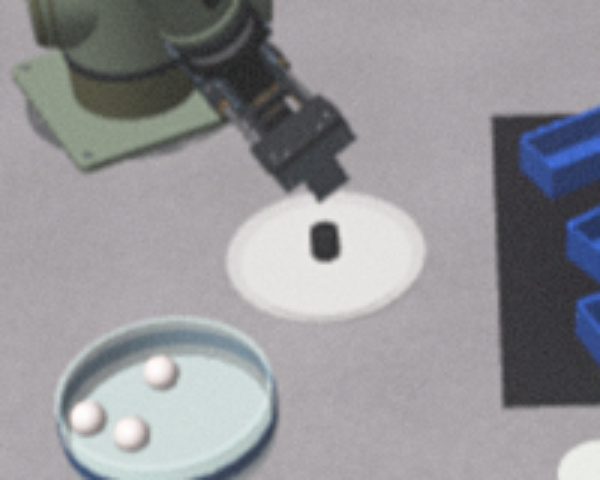

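Call:
jog_arm(
  commands=[
    [-9,2,20,0],
    [-17,4,40,0],
    [-24,6,55,0],
    [-29,6,67,0],
    [-31,6,72,0],
    [-31,6,72,0],
    [-31,6,72,0],
  ],
)

```text
t: 49.1
ee_pos: [0.3562, 0.0399, 0.0408]
eef_rot: [-0.15, 0.685, 0.699, 0.137]
force: [0.2, -0.2, 0.3]
gripper_width: 0.66
grip_force: 0.0
```

Call:
jog_arm(
  commands=[
    [0,0,0,0],
    [0,0,0,0],
    [0,0,0,0],
    [0,0,0,0],
    [0,0,0,0],
    [0,0,0,0],
  ],
  claw=20,
  newtons=30,
)

```text
t: 49.7
ee_pos: [0.3552, 0.0399, 0.0407]
eef_rot: [-0.151, 0.685, 0.699, 0.137]
force: [-3.8, -0.9, 4.2]
gripper_width: 0.289
grip_force: 30.0
```

```bash
python3 go.py .352 .06 .14
```

```text
t 49.7 tcp [0.355 0.04  0.041] lean deg 23.5 lean az 93.3 y az 1.3 y_z -0.015 
q [-0.276  0.294  2.282  0.56   0.79  -0.739] F [-3.789 -0.859  4.189] w 26.36487806104478 g 30.00747245270759
-> [0.352, 0.06, 0.14] [ 58.  -4. -83.] rows 3.0
```

Call:
jog_arm(
  commands=[
    [4,0,-9,0],
    [10,0,-22,0],
    [20,0,-42,0],
    [35,0,-65,0],
    [55,-2,-85,0],
    [75,-3,-100,0],
    [85,-3,-110,0],
    [85,-3,-110,0],
  ],
)

```text
t: 50.5
ee_pos: [0.3555, 0.0737, 0.1769]
eef_rot: [-0.148, 0.685, 0.7, 0.139]
force: [0.4, -0.3, -2.7]
gripper_width: 0.291
grip_force: 30.0
```

```bash
python3 go.py; cat > meas.py <<'E'
from h import *
import sys
p,_=cam('top',sys.argv[1]);s,_=cam('scene',sys.argv[1]+'s')
np.set_printoptions(precision=4,suppress=True)
# bright discs (V well above the bench), hull ellipse
for n,q,(x0,x1,y0,y1) in(("top",p,(290,620,200,420)),("scene",s,(20,330,150,400))):
    h=hsv(q);b=np.median(h[y0:y1,x0:x1,2]);m=((h[y0:y1,x0:x1,2]>b+30)&(h[y0:y1,x0:x1,1]<70)).astype(np.uint8)
    for c in blobs(m,500,9000):
        c=c+[x0,y0];e=cv2.fitEllipse(cv2.convexHull(c));print(n,np.round(e[0],1),np.round(e[1],1),round(e[2]),[plane(n,e[0],z)[0] for z in(.012,.05,.054)])
E
python3 meas.py e1; python3 - <<'E'
from h import *
s=cv2.imread('pics/e1s.png');t=cv2.imread('pics/e1.png')
cv2.imwrite('pics/e1c.png',np.hstack([cv2.resize(t[220:370,290:490],(400,300)),cv2.resize(s[150:300,160:360],(400,300))]))
E
```

```text
t 50.5 tcp [0.356 0.074 0.177] lean deg 23.4 lean az 92.5 y az 1.3 y_z -0.009 
q [-0.186  0.056  2.106  0.445  1.118 -0.432] F [ 0.385 -0.34  -2.69 ] w 26.554714254768374 g 29.987658183672465
top [321.8 334.7] [81.6 86.4] 6 [array([0.341 , 0.0749]), array([0.3448, 0.0758]), array([0.3452, 0.0759])]
top [421.  282.7] [65.8 72.1] 172 [array([ 0.473 , -0.1703]), array([ 0.4722, -0.1609]), array([ 0.4721, -0.1599])]
scene [297.8 313.1] [25.1 32.5] 84 [array([ 0.7072, -0.063 ]), array([ 0.7354, -0.0773]), array([ 0.7384, -0.0788])]
scene [215.7 269.2] [40.1 67.6] 78 [array([ 0.4711, -0.1686]), array([ 0.5077, -0.1791]), array([ 0.5116, -0.1802])]
scene [276.3 173.2] [38.9 69.6] 85 [array([0.1951, 0.153 ]), array([0.2414, 0.1311]), array([0.2463, 0.1288])]
```

```bash
cat > rim.py <<'E'
from h import *
import sys
from scipy.optimize import least_squares
def rim(img,n,c0,R,z,far=True):
    g=cv2.GaussianBlur(img,(3,3),0).astype(float)
    o=ray(n,[[0,0]])[0]
    fx,fy,cx,cy,Rm,t=C[n]
    P=[]
    for a in np.radians(np.arange(0,360,4)):
        d=np.array([np.cos(a),np.sin(a)])
        if far and d@(c0-o[:2])<0: continue
        rs=np.arange(R-.012,R+.012,.0008)
        X=np.c_[c0+rs[:,None]*d,np.full(len(rs),z)]
        Y=X@Rm.T+t;u=Y[:,0]/Y[:,2]*fx+cx;v=Y[:,1]/Y[:,2]*fy+cy
        pr=cv2.remap(g.astype(np.float32),u.astype(np.float32)[None],v.astype(np.float32)[None],cv2.INTER_LINEAR)[0]
        out=pr[-3:].mean(0);e=np.abs(pr-out).sum(1);k=np.where(e>45)[0]
        if len(k) and 2<k[-1]<len(rs)-4: P.append(X[k[-1],:2])
    P=np.array(P)
    f=lambda p:np.hypot(*(P-p).T)-R
    s=least_squares(f,c0,loss="soft_l1",f_scale=.0015);return s.x,np.median(np.abs(f(s.x))),len(P)
if __name__=="__main__":
    img=cv2.imread(f"pics/{sys.argv[1]}.png");n=sys.argv[2];c=np.array([float(sys.argv[3]),float(sys.argv[4])]);R,z=float(sys.argv[5]),float(sys.argv[6])
    for i in range(3):
        c,r,k=rim(img,n,c,R,z)
    print(sys.argv[1:],c.round(4),r.round(4),k)
E
python3 rim.py e1 top .472 -.17 .09 .05; python3 rim.py e1s scene .472 -.17 .09 .05
python3 rim.py a3 top .472 -.17 .09 .05;python3 rim.py top0 top .472 -.17 .093 .054; python3 rim.py scene0 scene .472 -.17 .093 .054; python3 rim.py pre1 top .352 .039 .093 .012; python3 rim.py ups scene .352 .039 .093 .012
python3 -c "
from h import *
print(ray('top',[[0,0]])[0],ray('scene',[[0,0]])[0])"
```

```text
['e1', 'top', '.472', '-.17', '.09', '.05'] [ 0.473  -0.1711] 0.0008 45
['e1s', 'scene', '.472', '-.17', '.09', '.05'] [ 0.4755 -0.1687] 0.0008 45
['a3', 'top', '.472', '-.17', '.09', '.05'] [ 0.4729 -0.1709] 0.0008 45
['top0', 'top', '.472', '-.17', '.093', '.054'] [ 0.4734 -0.1724] 0.0 45
['scene0', 'scene', '.472', '-.17', '.093', '.054'] [ 0.473  -0.1677] 0.0001 45
['pre1', 'top', '.352', '.039', '.093', '.012'] [0.3499 0.0407] 0.0 45
['ups', 'scene', '.352', '.039', '.093', '.012'] [0.3498 0.0445] 0.0001 45
[0.45088697 0.10001533 1.10819924] [ 1.50706891 -0.46655128  1.08795492]
```

```bash
python3 go.py .475 -.1725 .177 .475 -.1725 .105
```

```text
t 50.6 tcp [0.354 0.073 0.175] lean deg 23.4 lean az 93.1 y az 1.3 y_z -0.014 
q [-0.187  0.059  2.109  0.444  1.118 -0.433] F [ 0.884  0.866 -2.499] w 26.640971223765206 g 29.98685843835119
-> [0.475, -0.1725, 0.177] [-227.  115. -102.] rows 6.0
-> [0.475, -0.1725, 0.105] [-255.  116.  -36.] rows 6.0
```

Call:
jog_arm(
  commands=[
    [-20,10,-9,0],
    [-55,28,-25,0],
    [-95,48,-43,0],
    [-135,68,-61,0],
    [-175,88,-79,0],
    [-207,105,-93,0],
    [-223,113,-100,0],
    [-227,115,-102,0],
  ],
)

```text
t: 51.4
ee_pos: [0.4753, -0.1749, 0.1747]
eef_rot: [-0.151, 0.687, 0.698, 0.137]
force: [0.2, -0.2, -1.3]
gripper_width: 0.293
grip_force: 30.0
```

Call:
jog_arm(
  commands=[
    [-7,0,17,0],
    [-14,0,33,0],
    [-20,1,48,0],
    [-25,1,59,0],
    [-28,1,66,0],
    [-28,1,66,0],
    [-28,1,66,0],
    [-28,1,66,0],
  ],
)

```text
t: 52.2
ee_pos: [0.4753, -0.1721, 0.1059]
eef_rot: [-0.149, 0.685, 0.699, 0.138]
force: [0.3, -0.3, -1.8]
gripper_width: 0.288
grip_force: 30.0
```

```bash
python3 go.py; python3 -c "
from h import *
cam('top','f1');cam('scene','f1s')"
python3 go.py
for z in .072 .076; do python3 rim.py f1 top .475 -.1725 .093 $z;python3 rim.py f1s scene .475 -.1725 .093 $z;done
```

```text
t 52.2 tcp [ 0.475 -0.172  0.106] lean deg 23.4 lean az 92.9 y az 1.3 y_z -0.012 
q [-0.58   0.436  1.777  0.352  1.2   -0.774] F [ 0.275 -0.293 -1.768] w 26.289592414523675 g 29.98729685379658
t 52.3 tcp [ 0.475 -0.172  0.106] lean deg 23.4 lean az 92.9 y az 1.3 y_z -0.012 
q [-0.58   0.436  1.777  0.352  1.2   -0.774] F [ 0.505  0.433 -2.683] w 26.964433034887755 g 29.98737333342433
['f1', 'top', '.475', '-.1725', '.093', '.072'] [ 0.477  -0.1773] 0.0021 39
['f1s', 'scene', '.475', '-.1725', '.093', '.072'] [ 0.4681 -0.1661] 0.0008 32
['f1', 'top', '.475', '-.1725', '.093', '.076'] [ 0.4767 -0.176 ] 0.002 39
['f1s', 'scene', '.475', '-.1725', '.093', '.076'] [ 0.4728 -0.1674] 0.0001 32
```

Call:
jog_arm(
  commands=[
    [-2,1,4,0],
    [-4,1,8,0],
    [-5,1,12,0],
    [-6,1,15,0],
    [-7,1,17,0],
    [-8,1,19,0],
    [-8,1,20,0],
    [-8,1,20,0],
  ],
)

```text
t: 53.1
ee_pos: [0.4755, -0.1712, 0.0837]
eef_rot: [-0.15, 0.686, 0.699, 0.137]
force: [-0.1, -1.2, -1.9]
gripper_width: 0.288
grip_force: 30.0
```

```bash
python3 go.py; python3 -c "
from h import *
cam('scene','f2s')"
python3 rim.py f2s scene .475 -.1725 .093 .055;
```

```text
t 53.1 tcp [ 0.476 -0.171  0.084] lean deg 23.5 lean az 93.1 y az 1.3 y_z -0.014 
q [-0.579  0.463  1.801  0.359  1.155 -0.791] F [-0.142 -1.246 -1.863] w 26.294914893699644 g 29.987246583332308
['f2s', 'scene', '.475', '-.1725', '.093', '.055'] [ 0.4746 -0.1669] 0.0001 34
```

Call:
jog_arm(
  commands=[
    [0,0,1,0],
    [-1,0,2,0],
    [-1,0,3,0],
    [-1,0,3,0],
  ],
)

```text
t: 53.55
ee_pos: [0.4758, -0.1709, 0.0827]
eef_rot: [-0.15, 0.685, 0.699, 0.138]
force: [-1.6, -0.5, 10.1]
gripper_width: 0.291
grip_force: 30.0
```

```bash
python3 go.py; python3 -c "
from h import *
cam('scene','f3s');cam('top','f3')"
python3 rim.py f3s scene .475 -.1725 .093 .054
```

```text
t 53.55 tcp [ 0.476 -0.171  0.083] lean deg 23.5 lean az 92.9 y az 1.3 y_z -0.012 
q [-0.579  0.464  1.802  0.361  1.152 -0.793] F [-1.636 -0.492 10.101] w 26.50593459135938 g 30.012680862564594
['f3s', 'scene', '.475', '-.1725', '.093', '.054'] [ 0.4743 -0.1663] 0.0001 34
```

```bash
python3 go.py .487 -.433 .0837
```

```text
t 53.65 tcp [ 0.476 -0.171  0.083] lean deg 23.5 lean az 92.9 y az 1.3 y_z -0.012 
q [-0.579  0.464  1.802  0.361  1.152 -0.793] F [-2.245 -2.125 10.833] w 26.704887136162583 g 30.012024632887915
-> [0.487, -0.433, 0.0837] [-240.    5. -106.] rows 6.0
```

Call:
jog_arm(
  commands=[
    [0.2,0,-0.5,0],
    [0.4,0,-1.0,0],
    [0.4,0,-1.0,0],
    [0.4,0,-1.0,0],
  ],
)

```text
t: 54.05
ee_pos: [0.4758, -0.171, 0.0828]
eef_rot: [-0.15, 0.685, 0.699, 0.138]
force: [-1.3, 0.0, 7.7]
gripper_width: 0.288
grip_force: 30.0
```

Call:
jog_arm(
  commands=[
    [-1,0,-1.5,0],
    [-4,0,-2.5,0],
    [-8,0,-4.3,0],
    [-13,0,-6.5,0],
    [-19,0,-9.1,0],
    [-25,1,-11.8,0],
    [-31,1,-14.4,0],
    [-37,1,-17.1,0],
  ],
)

```text
t: 54.85
ee_pos: [0.4767, -0.2091, 0.0828]
eef_rot: [-0.153, 0.685, 0.698, 0.139]
force: [-0.1, 7.3, 3.1]
gripper_width: 0.291
grip_force: 30.0
```

```bash
python3 go.py .487 -.433 .0827;  python3 -c "
from h import *
cam('scene','g1s');cam('top','g1')"
python3 rim.py g1s scene .477 -.21 .093 .054
```

```text
t 54.85 tcp [ 0.477 -0.209  0.083] lean deg 23.9 lean az 93.4 y az 1.3 y_z -0.016 
q [-0.633  0.495  1.745  0.341  1.197 -0.826] F [-0.135  7.328  3.07 ] w 26.552373210327747 g 29.994459027657285
-> [0.487, -0.433, 0.0827] [-205.    5.  -91.] rows 5.0
['g1s', 'scene', '.477', '-.21', '.093', '.054'] [ 0.4754 -0.2041] 0.0004 34
```

Call:
jog_arm(
  commands=[
    [-10,0,-4.4,0],
    [-25,1,-11.1,0],
    [-41,1,-18.2,0],
    [-57,1,-25.3,0],
    [-73,2,-32.4,0],
    [-89,2,-39.5,0],
    [-105,3,-46.6,0],
    [-115,3,-51,0],
  ],
)

```text
t: 55.75
ee_pos: [0.4828, -0.3367, 0.0829]
eef_rot: [-0.152, 0.685, 0.699, 0.138]
force: [-0.7, 5.8, 1.4]
gripper_width: 0.286
grip_force: 30.0
```

```bash
python3 go.py .487 -.433 .0827
```

```text
t 55.75 tcp [ 0.483 -0.337  0.083] lean deg 23.7 lean az 93.3 y az 1.3 y_z -0.015 
q [-0.779  0.608  1.523  0.281  1.335 -0.91 ] F [-0.666  5.832  1.429] w 26.07217774579996 g 29.98723625089042
-> [0.487, -0.433, 0.0827] [-88.   2. -39.] rows 2.0
```

Call:
jog_arm(
  commands=[
    [-10,0,-4,0],
    [-24,1,-10,0],
    [-40,1,-17,0],
    [-55,1,-24,0],
    [-68,2,-29.5,0],
    [-79,2,-34.5,0],
    [-86,2,-37.5,0],
    [-88,2,-38.5,0],
  ],
)

```text
t: 56.55
ee_pos: [0.4871, -0.4327, 0.0831]
eef_rot: [-0.152, 0.685, 0.699, 0.138]
force: [-0.9, 5.7, 1.0]
gripper_width: 0.291
grip_force: 30.0
```

Call:
jog_arm(
  commands=[
    [0,0,0,0],
    [0,0,0,0],
  ],
)

```text
t: 56.75
ee_pos: [0.4872, -0.4328, 0.0833]
eef_rot: [-0.151, 0.685, 0.699, 0.137]
force: [-0.8, 5.2, -0.1]
gripper_width: 0.291
grip_force: 30.0
```

```bash
python3 go.py; python3 -c "
from h import *
cam('scene','i1s');cam('top','i1')"
python3 rim.py i1s scene .487 -.43 .093 .054
```

```text
t 56.75 tcp [ 0.487 -0.433  0.083] lean deg 23.6 lean az 93.2 y az 1.3 y_z -0.015 
q [-0.866  0.71   1.314  0.246  1.455 -0.956] F [-0.777  5.2   -0.144] w 26.541858933443187 g 29.985926588997245
['i1s', 'scene', '.487', '-.43', '.093', '.054'] [ 0.4801 -0.4287] 0.0028 35
```

Call:
jog_arm(
  commands=[
    [1,0,0.6,0],
    [2,0,1.3,0],
    [3,0,2,0],
    [4,0,2.5,0],
    [4,0,2.7,0],
    [4,0,2.7,0],
  ],
)

```text
t: 57.45
ee_pos: [0.4875, -0.429, 0.083]
eef_rot: [-0.15, 0.686, 0.699, 0.137]
force: [-0.2, -0.2, -1.7]
gripper_width: 0.294
grip_force: 30.0
```

Call:
jog_arm(
  commands=[
    [0,0,0,0],
    [0,0,0,0],
    [0,0,0,0],
    [0,0,0,0],
    [0,0,0,0],
    [5,0,-11,0],
    [14,0,-32,0],
    [30,0,-69,0],
  ],
  claw=75,
)

```text
t: 58.25
ee_pos: [0.4874, -0.4276, 0.1573]
eef_rot: [-0.153, 0.685, 0.698, 0.138]
force: [-0.2, -0.2, 0.4]
gripper_width: 0.82
grip_force: 0.0
```

```bash
python3 go.py .3 -.25 .4
```

```text
t 58.25 tcp [ 0.487 -0.428  0.157] lean deg 23.7 lean az 93.5 y az 1.3 y_z -0.017 
q [-0.861  0.651  1.236  0.245  1.59  -0.917] F [-0.164 -0.193  0.448] w 74.75877013270555 g 0.0
-> [0.3, -0.25, 0.4] [ 263. -188. -146.] rows 8.0
```

Call:
jog_arm(
  commands=[
    [15,-6,-35,0],
    [40,-20,-70,0],
    [75,-45,-95,0],
    [112,-74,-110,0],
    [150,-103,-120,0],
    [188,-132,-130,0],
    [226,-160,-138,0],
    [263,-188,-146,0],
  ],
)

```text
t: 59.05
ee_pos: [0.2981, -0.2479, 0.4012]
eef_rot: [-0.149, 0.685, 0.699, 0.137]
force: [0.1, -0.2, 0.0]
gripper_width: 0.823
grip_force: 0.0
```

Call:
jog_arm(
  commands=[
    [35,0,0,0],
    [75,0,0,0],
    [115,0,0,0],
    [150,0,0,0],
    [150,0,0,0],
  ],
)

```text
t: 59.55
ee_pos: [0.2962, -0.1092, 0.4623]
eef_rot: [-0.147, 0.684, 0.701, 0.138]
force: [1.1, -0.1, -0.5]
gripper_width: 0.82
grip_force: 0.0
```

```bash
python3 -c "
from h import *
p,_=cam('top','k1');s,_=cam('scene','k1s')
t=p[...,::-1];u=s[...,::-1]
a=np.vstack([cv2.resize(t[180:400,140:620],(800,366)),np.hstack([cv2.resize(u[220:400,20:300],(364,234)),cv2.resize(u[140:280,310:450],(234,234)),np.zeros((234,202,3),np.uint8)])])
cv2.imwrite('pics/final.png',a)
b=blue(p);
cs=[plane('top',cen(c),0)[0] for c in blobs(b[200:400,440:620],150,700) for c in [c+[440,200]]];print(cs,np.mean(cs,0))
"
python3 find.py k2; python3 rim.py k1s scene .487 -.43 .093 .054; python3 rim.py k1 top .487 -.43 .093 .054; python3 go.py
```

```text
[array([ 0.3583694 , -0.35728269]), array([ 0.4184858 , -0.56060927]), array([ 0.5536752 , -0.29886715]), array([ 0.61418878, -0.50305673])] [ 0.48617979 -0.42995396]
tray [0.3553 0.341 ] [26. 66.]
tray [0.4843 0.3104] [25.7 64.3]
tray [0.5937 0.2543] [62.8 25.3]
disc [531.2 279. ] [77.2 80.9] {0.012: array([ 0.4873, -0.4468]), 0.05: array([ 0.4861, -0.4278])}
  knob top px [535.4754 278.4648] z.03 [ 0.4883 -0.4485]
['k1s', 'scene', '.487', '-.43', '.093', '.054'] [ 0.4858 -0.4238] 0.0008 45
['k1', 'top', '.487', '-.43', '.093', '.054'] [ 0.4872 -0.4295] 0.0007 45
t 59.75 tcp [ 0.297 -0.113  0.459] lean deg 23.5 lean az 93.1 y az 1.2 y_z -0.014 
q [-0.703 -0.047  1.49   0.319  1.969 -0.638] F [-0.649  0.301 -0.117] w 75.05285796467147 g 0.0
```

View pics/final.png

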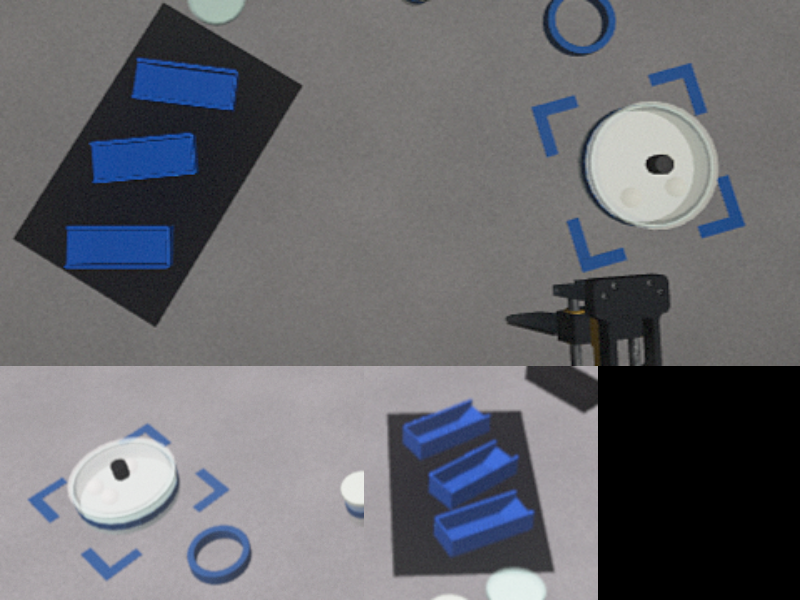

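```bash
python3 - <<'E'
from h import *
np.set_printoptions(precision=4,suppress=True)
def fit(n,d,c):
    fx,fy,cx,cy,R,t=C[n];v,u=np.mgrid[0:480,0:640];Z=d
    X=np.stack([(u-cx)/fx*Z,(v-cy)/fy*Z,Z],-1).reshape(-1,3);W=(X-t)@R
    r=np.hypot(W[:,0]-c[0],W[:,1]-c[1]);k=(r>.025)&(r<.088)&(W[:,2]>.03)&(W[:,2]<.075)&(X[:,2]>0)
    P=W[k]
    for i in range(3):
        co=np.linalg.lstsq(np.c_[P[:,:2]-c,np.ones(len(P))],P[:,2],rcond=None)[0];e=P[:,2]-np.c_[P[:,:2]-c,np.ones(len(P))]@co;P=P[np.abs(e)<2.5*e.std()]
    print(n,len(P),"slope",co[:2],"z",co[2],"std",e.std())
fit("top",np.load("top0.npz")["d"],[.473,-.171]);fit("scene",np.load("scene0.npz")["d"],[.473,-.171])
for n in("top","scene"): fit(n,cam(n)[1],[.487,-.428])
E
```

```text
top 3806 slope [-0.0006 -0.0003] z 0.05495254307990226 std 0.0018286272640382628
scene 2462 slope [0.0004 0.001 ] z 0.05260782876268352 std 0.0021035775413925477
top 3762 slope [-0.0015 -0.0008] z 0.055107803146939735 std 0.0018235369674233462
scene 3100 slope [-0.     -0.0012] z 0.05268321608131148 std 0.0020452551846133955
```

```bash
python3 -c "
from rig import manip;print(manip.hand_in())"
```

```text
the job is handed in; nothing more can be done
None
```

The job is handed in, but no verdict came back. By my last images and depth readings, all three balls are in the dish, the lid sits flat and centred, the covered dish stands within about 6 mm of the centre of the taped square, and all three trays stand on the mat. The two trays with balls were tipped to about 47 degrees; the third was empty, so I left it alone.

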